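Make up two job kits from the bench stock

TASK

Make up the two kits for tomorrow's jobs: in the green tray, the carton with the blue band in the wide compartment, the tape measure in the middle one and the red battery in the narrow one; in the orange tray, the carton with the green band in the wide compartment and the blue battery in the narrow one. Everything must rest on the floor of its own compartment and not up on a rim, cartons lying flat and batteries and tape measure standing upright as they stand now. Leave the tan carton in stock, where it is.

Things in the scene. Friction and masses are not known exactly. Their poses are not given: they have to be found in the camera images.
- green_tray: Green tray, fixed, 196 (x) x 122 (y) x 9 mm high; dark floor 3 mm thick, rims and ribs 4 mm thick, 9 mm high. Origin: centre of the underside; z up. Compartments in a row along its x, each 114 mm long in y, centred at y = 0: wide, 80 mm in x, centre x = -54 mm; middle, 60 mm, x = +20 mm; narrow, 40 mm, x = +74 mm. At yaw 90 deg +x points to the robot's left. Lips 7 mm out at the ends.
- orange_tray: Orange tray, fixed, 137 (x) x 122 (y) x 9 mm high; dark floor 3 mm thick, rims and ribs 4 mm thick, 9 mm high. Origin: centre of the underside; z up. Two compartments in a row along its x, each 114 mm long in y, centred at y = 0: narrow, 40 mm in x, centre x = -44.5 mm; wide, 85 mm, x = +22 mm. At yaw 90 deg +x points to the robot's left. Lips 7 mm out at the ends.
- tan_carton_c (a point): Tan (light brown) small carton with a dark red-brown band, loose, 61 x 100 x 46 mm high, 0.3 kg; belongs to neither kit. The point is its centre, half-way up; z is up, x runs across its short side, y along its long side. Mind the big open box near it: its front flap overhangs the table from x = 0.53 m on, for y from -0.33 to 0.05 m, 0.25 m up at its lowest.
- blue_band_carton_c (a point): White small carton with a blue band, loose, 56 x 85 x 41 mm high, 0.25 kg. The point is its centre, half-way up; z is up, x runs across its short side, y along its long side.
- green_band_carton_c (a point): White small carton with a green band, loose, 61 x 90 x 51 mm high, 0.35 kg. The point is its centre, half-way up; z is up, x runs across its short side, y along its long side.
- measure_c (a point): Yellow tape measure standing on its edge, loose, 36 x 84 x 70 mm high, 0.22 kg; the solid case is 34 mm wide, 78 mm long and 66 mm high. The point is the centre of the case, 33 mm up; z is up, x runs across its flat sides, y along its length.
- red_cell_c (a point): Red battery with a cream upper part, round, standing upright, loose, 14 mm in diameter, 51 mm high, 24 g. The point is its centre, half-way up; z is up.
- blue_cell_c (a point): Blue battery with a cream upper part, round, standing upright, loose, 14 mm in diameter, 51 mm high, 24 g. The point is its centre, half-way up; z is up.

How it is judged:
At the end, for the whole second after the job is handed in: All five stand in their compartments: on the floor within 4 mm, upright within 0.08 rad (measure 0.12), centres off its middle by at most 14 mm (cartons; blue-banded 16.5 along), 16 across and 22 along (measure), 15 across and 52 along (batteries) (x of blue_band_carton_c in the frame of green_tray between -0.068 and -0.04 m and y of blue_band_carton_c in the frame of green_tray between -0.0165 and 0.0165 m and z of blue_band_carton_c in the frame of green_tray below 0.0275 m and angle between each of blue_band_carton_c, red_cell_c, blue_cell_c, green_band_carton_c's own z axis and vertical below 0.08 rad and x of measure_c in the frame of green_tray between 0.004 and 0.036 m and y of measure_c in the frame of green_tray between -0.022 and 0.022 m and z of measure_c in the frame of green_tray below 0.04 m and angle between measure_c's own z axis and vertical below 0.12 rad and x of red_cell_c in the frame of green_tray between 0.059 and 0.089 m and y of red_cell_c in the frame of green_tray between -0.052 and 0.052 m and z of red_cell_c in the frame of green_tray below 0.0325 m and x of blue_cell_c in the frame of orange_tray between -0.0595 and -0.0295 m and y of blue_cell_c in the frame of orange_tray between -0.052 and 0.052 m and z of each of blue_cell_c, green_band_carton_c in the frame of orange_tray below 0.0325 m and x of green_band_carton_c in the frame of orange_tray between 0.008 and 0.036 m and y of green_band_carton_c in the frame of orange_tray between -0.014 and 0.014 m); the robot touches nothing.
It fails at once if the tan carton is moved more than 30 mm from where it stood (distance of tan_carton_c from where it was at the start of the episode above 0.03 m).
It also fails if it takes over 144 s, if anything falls off the work surface, if the arm or the gripper's body presses on something with over 40 N, if the wrist force passes 120 N, or if a joint passes its speed limit or range.

ROBOT

A 7-joint arm with a two-finger parallel gripper is mounted at the origin on a cart in front of the work surface, level with it; the furniture and walls round the work are solid. World frame = base frame: x ahead of the robot, y to its left, z up, the work surface at z = 0. Lengths are in m, angles in rad, forces in N, time in s.
With the tool pointing down it reaches from about 0.425 to 0.875 m from the base axis. Payload 4.7 kg.
Tool frame: the origin (TCP) lies at the very end of the fingers, on their centre line; the grasp point (between the pads) lies 19 mm behind it; z points along the fingers, y is the line along which they close (so a half turn about z gives the same grasp; the last joint's range is limited). The gripper opens to 87 mm and grips with 3 to 60 N. Pads are 19 mm wide; open, the fingers measure 117 mm over their backs; the gripper's body (75 mm by 190 mm) begins 51 mm behind the grasp point.
Start: joints at [1.23, 0.321, -0.07, 1.45, 0.023, 1.371, -0.057], TCP at [0.226, -0.61, 0.223] pointing down, gripper open.
Joint ranges: [-2.86, 2.86], [-0.3, 2.09], [-1.38, 1.24], [0.06, 2.45], [-1.56, 4.7], [0.09, 2.05], [-2.69, 2.69]. Speed limits (rad/s): [2.57, 2.57, 3.14, 3.14, 3.14, 3.14, 3.14].

INTERFACE

Orientations are given as a rotation vector (axis times angle).
In Python, from bench import ctrl, vision gives the robot as it stands.
- The arm moves only by the tool jog_arm, never from a script. Its argument "increments" is a list of rows, each an object of numbers: "tx", "ty", "tz": the shift along the tool's x, y, z in mm; "wx", "wy", "wz": the turn, a rotation vector about the tool's x, y, z in rad; "gripper": the opening, from 0 (shut) to 1 (fully open). In form: [{"tx": .., "ty": .., "tz": .., "wx": .., "wy": .., "wz": .., "gripper": ..}, ...]. A call has exactly 5 rows; each row is the pose to reach, as a shift and turn from the pose commanded when the call began, along the tool's axes at that moment; what a row does not reach only later rows make up. A row lasts 1/12 s, in which the tool goes at most 41.7 mm and 7.16 degrees, less where a joint would pass 70% of its speed; a pose out of reach is approached as far as the arm can. A call with a gripper value outside its range is refused whole. The fingers move at their own pace and stop on an object; "grip_force" is the grip in N (left out, the last holds). Time passes only in rows, so rows that repeat a pose let the fingers close, or fill a call up. It gives the time, the measured TCP pose, the force, the opening and the grip force at its end, in the units of the state.
- ctrl.get_state(): the state, without advancing time (a new reading comes with each control period).
- vision.get_image(name): name is "scene" or "top"; returns a dict with "color" (384x512x3 uint8, blue, green, red), "fx", "fy", "cx", "cy" (pixels), "extrinsics" (4x4, takes a point from world to camera coordinates). Camera axes: x right, y down, z forward; pixel columns grow to the right and rows downward; lengths in m; the calibration is good to about 2 mm. A picture is of the moment at which its call begins. There is no depth.
- ctrl.close_job(): hands the job in; it is judged then, once.
Trained networks look in the newest picture that a camera, given by its name, has taken for a name from the list of things; names that differ only in an ending like _2 or _b are one class to them, and where a whole thing is asked for, a point or a joint stands for the part that bears it (a point fixed in the world has none). Each returns a list of dicts, best first, with "conf" (0 to 1); they miss things now and then, are a little off and sometimes report something else, mostly with a low value. They report only what shows in the picture. A call takes as long as a camera call.
- vision.spot_in(camera, thing): "bbox" ([left, top, right, bottom] in pixels, round what is visible of it).
The state is a dict: "time": time; "joint_positions": joint angles; "qd": joint speeds; "joint_torque": joint torques, N m; "position": TCP position; "tool_rot": TCP orientation; "ft_force": force on the tool from outside, world axes, zero at the start; "torque": the same for the moment, N m; "grip_width": opening from 0.0 (shut) to 1.0 (fully open); "grip_force": force on a finger pad.
Only numpy, scipy, OpenCV 4.12 (cv2) and the standard library are available. Lean on these libraries where they do the work, as an engineer would, in place of code of your own. Each camera call takes 0.05 s, during which the arm holds its last target. There are 200 camera calls.

## Working session

There is one attempt and no reset: what is moved stays moved. The work goes in short steps, Python scripts to look and compute and a tool call to move; the robot and the scene stay as the last step left them, time stands still between calls to the robot, and variables do not carry over. Pictures are saved under pics/ and viewed, at most 14 in all, crops included, and the job is handed in when it is done.

Besides the shell and the picture viewer there is one more tool, called after "Emit:" as a command line: name --argument value ..., lists and objects as JSON in quotes. jog_arm: Moves the arm, as the interface text tells. Its arguments: {"type":"object","properties":{"increments":{"type":"array"},"grip_force":{"type":"number"}},"required":["increments"]}

```bash
ls; mkdir -p pics
python3 - <<'E'
from bench import ctrl, vision
import cv2,numpy as np
s=ctrl.get_state(); print(s['time'],s['position'],s['tool_rot'],s['grip_width'])
for n in ("scene","top"):
    im=vision.get_image(n); cv2.imwrite(f"pics/{n}0.png",cv2.resize(im['color'],None,fx=1.5,fy=1.5))
    E=np.array(im['extrinsics']); print(n,im['fx'],im['fy'],im['cx'],im['cy'],-E[:3,:3].T@E[:3,3]); print(E.round(3).tolist())
    for t in "green_tray orange_tray tan_carton_c blue_band_carton_c green_band_carton_c measure_c red_cell_c blue_cell_c".split():
        print(t,[(np.round(d['bbox'],1).tolist(),round(d['conf'],2)) for d in vision.spot_in(n,t)][:3])
E
```

```text
pics
0.0 [ 0.22559621 -0.60899913  0.22146688] [-3.09044281e+00 -5.54203845e-01  6.44759875e-04] 0.9983776694173774
scene 348.48584064120905 348.48584064120905 253.05394915276563 188.0542544344704 [-0.1045194  -0.58146081  0.51940346]
[[0.561, -0.827, -0.022, -0.411], [-0.432, -0.27, -0.861, 0.245], [0.706, 0.492, -0.509, 0.624], [0.0, 0.0, 0.0, 1.0]]
green_tray [([122.5, 166.4, 182.9, 193.7], 0.7), ([155.2, 150.6, 224.7, 181.6], 0.58)]
orange_tray [([123.5, 162.4, 184.5, 193.6], 0.69)]
tan_carton_c [([352.3, 207.1, 379.2, 242.0], 0.84)]
blue_band_carton_c [([226.9, 201.9, 267.8, 235.2], 0.83), ([352.3, 206.1, 378.7, 242.0], 0.31)]
green_band_carton_c [([308.5, 234.5, 358.7, 276.8], 0.6)]
measure_c [([178.4, 179.5, 206.9, 208.8], 0.57)]
red_cell_c [([207.6, 203.2, 214.8, 218.3], 0.62)]
blue_cell_c []
top 392.59766675764934 392.59766675764934 258.6084022027178 192.30672550531776 [ 0.47379336 -0.13007948  1.05479652]
[[0.009, -1.0, -0.014, -0.119], [-0.997, -0.008, -0.072, 0.548], [0.072, 0.015, -0.997, 1.02], [0.0, 0.0, 0.0, 1.0]]
green_tray [([347.3, 216.6, 388.5, 249.8], 0.67), ([109.6, 136.4, 178.0, 185.0], 0.63)]
orange_tray [([105.7, 190.3, 163.0, 236.8], 0.86)]
tan_carton_c [([361.3, 164.6, 404.7, 191.4], 0.55)]
blue_band_carton_c [([259.3, 210.0, 295.6, 236.5], 0.76)]
green_band_carton_c [([346.9, 218.0, 389.3, 248.4], 0.69)]
measure_c [([193.7, 219.7, 225.6, 232.5], 0.74), ([347.3, 216.5, 390.2, 249.8], 0.66)]
red_cell_c [([347.1, 217.0, 389.0, 246.7], 0.38)]
blue_cell_c []
```

View pics/top0.png

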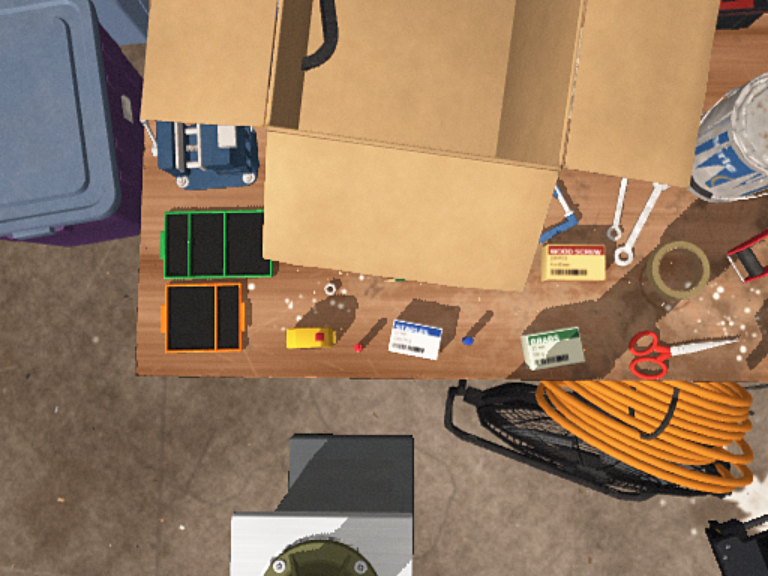

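View pics/scene0.png

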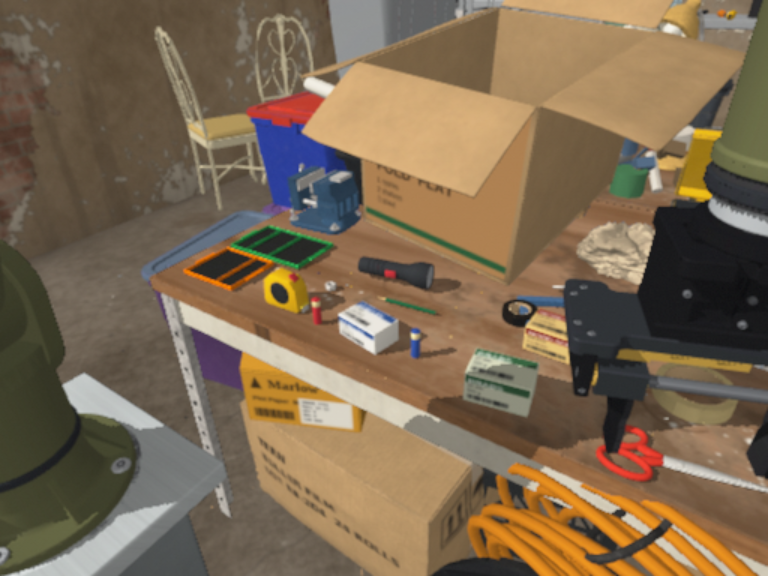

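The top view (1.5x) shows both trays at the left: green at (162–275, 208–278), its right end under the flap, and orange at (162–245, 283–352). Along the front edge are the measure (310,337), red cell (359,347), blue-band carton (414,339), blue cell (468,341) and green-band carton (552,348). The tan carton is at (574,263). I'll fit their outlines next.

```bash
cat > h.py <<'E'
from bench import ctrl, vision
import cv2, numpy as np
from scipy.spatial.transform import Rotation as R
from scipy.optimize import minimize
def cam(n):
    im=vision.get_image(n); im['E']=np.array(im['extrinsics']); im['K']=np.array([[im['fx'],0,im['cx']],[0,im['fy'],im['cy']],[0,0,1]]); return im
def proj(im,P):
    p=(im['E'][:3,:3]@np.atleast_2d(P).T+im['E'][:3,3:]); p=im['K']@p; return (p[:2]/p[2]).T
def ray(im,uv,z):
    d=im['E'][:3,:3].T@np.linalg.inv(im['K'])@np.array([uv[0],uv[1],1]); c=-im['E'][:3,:3].T@im['E'][:3,3]
    return c+d*(z-c[2])/d[2]
def box(x,y,yaw,dims,z0=0):
    q=np.array([[a*dims[0]/2,b*dims[1]/2,c*dims[2]] for c in(0,1) for a,b in((-1,-1),(1,-1),(1,1),(-1,1))])
    c,s=np.cos(yaw),np.sin(yaw); return q@np.array([[c,-s,0],[s,c,0],[0,0,1]]).T+[x,y,z0]
def hullmask(im,P,S=4):
    h=cv2.convexHull((proj(im,P)*S+S/2).astype(np.float32)); m=np.zeros((384*S,512*S),np.uint8); cv2.fillConvexPoly(m,np.round(h).astype(np.int32),1)
    return cv2.resize(m.astype(np.float32),(512,384),interpolation=cv2.INTER_AREA)
def grab(im,bb,mg=8):
    m=np.zeros((384,512),np.uint8); l,t,r,b=[int(round(v)) for v in bb]
    m[:]=cv2.GC_BGD; m[t-1:b+2,l-1:r+2]=cv2.GC_PR_FGD; m[t+(b-t)//3:b-(b-t)//3,l+(r-l)//3:r-(r-l)//3]=cv2.GC_FGD
    a=[t-mg,b+mg,l-mg,r+mg]; c=im['color'][a[0]:a[1],a[2]:a[3]].copy(); mm=m[a[0]:a[1],a[2]:a[3]].copy()
    cv2.grabCut(c,mm,None,np.zeros((1,65)),np.zeros((1,65)),6,cv2.GC_INIT_WITH_MASK)
    out=np.zeros((384,512),np.float32); out[a[0]:a[1],a[2]:a[3]]=(mm&1); return out
def fit(views,x0,dims,z0=0):
    def f(v): 
        e=0
        for im,m in views: e+=np.abs(hullmask(im,box(*v,dims,z0))-m).sum()/m.sum()
        return e
    r=minimize(f,x0,method='Nelder-Mead',options=dict(initial_simplex=np.array([x0]*4)+np.array([[0,0,0],[.008,0,0],[0,.008,0],[0,0,.15]]),xatol=2e-4,fatol=1e-4))
    return r.x,r.fun
E
cat > fit0.py <<'E'
from h import *
T=cam('top');S=cam('scene')
D=dict(blue=((.056,.085,.041),(259.3,210,295.6,236.5),(226.9,201.9,267.8,235.2)),
green=((.061,.090,.051),(346.9,217,389.3,249),(308.5,233,358.7,277.5)),
meas=((.034,.078,.066),(189.7,217.7,225.6,232.5),(175,178.5,206.9,208.8)),
tan=((.061,.1,.046),(361.3,161.6,404.7,187.4),None))
vt=T['color'].copy();ov={}
A=cv2.resize(T['color'],None,fx=6,fy=6,interpolation=cv2.INTER_CUBIC);B=cv2.resize(S['color'],None,fx=6,fy=6,interpolation=cv2.INTER_CUBIC)
for n,(d,bt,bs) in D.items():
    c=ray(T,((bt[0]+bt[2])/2,(bt[1]+bt[3])/2),d[2]*.8); mt=grab(T,bt)
    v=[(T,mt)]
    r1=fit(v,[c[0],c[1],0.05],d)
    print(n,r1[0].round(4),round(r1[1],3))
    r=r1
    if bs: 
        r2=fit([(S,grab(S,bs))],r1[0],d); r=fit([(T,mt),(S,grab(S,bs))],r1[0],d); print('   scene',r2[0].round(4),round(r2[1],3),'both',r[0].round(4),round(r[1],3))
    for I,im in((A,T),(B,S)):
        p=np.round(proj(im,box(*r[0],d))*6+3).astype(int)
        for k in(0,4): cv2.polylines(I,[p[k:k+4]],True,(255,0,255),1)
def cr(I,bb,w,h): 
    x,y=int((bb[0]+bb[2])*3),int((bb[1]+bb[3])*3); return I[y-h//2:y+h//2,x-w//2:x+w//2]
rows=[np.hstack([cr(A,D[n][1],260,190) for n in('blue','green','meas')]),np.hstack([cr(B,D[n][2],260,280) for n in('blue','green','meas')])]
cv2.imwrite('pics/fit.png',np.vstack(rows))
# cells: colour blobs
for im,nm in((T,'top'),(S,'scene')):
    hsv=cv2.cvtColor(im['color'],cv2.COLOR_BGR2HSV)
    for c,rng in(('red',[(0,10),(170,180)]),('blue',[(105,130)])):
        m=sum(cv2.inRange(hsv,(a,150,70),(b,255,255)) for a,b in rng)
        n,_,st,ce=cv2.connectedComponentsWithStats(m.astype(np.uint8))
        print(nm,c,[(st[i].tolist(),ce[i].round(1).tolist()) for i in range(1,n) if 5<st[i][4]<150 and (220<st[i][1]<240 and 230<st[i][0]<325 if nm=='top' else 195<st[i][1]<240 and 200<st[i][0]<300)])
# trays
t1=cv2.resize(T['color'][130:245,100:190],None,fx=5,fy=5,interpolation=cv2.INTER_CUBIC);s1=cv2.resize(S['color'][145:200,115:230],None,fx=3,fy=3)
O=np.zeros((575,800,3),np.uint8);O[:575,:450]=t1;O[:165,455:800]=s1;
O[180:480,455:755]=cv2.resize(T['color'][215:245,228:258],None,fx=10,fy=10)
cv2.imwrite('pics/trays.png',O)
E
python3 fit0.py
```

```text
blue [ 0.4606 -0.1608 -0.1187] 0.12
   scene [ 0.4591 -0.162  -0.2068] 0.144 both [ 0.4598 -0.1607 -0.1988] 0.26
green [ 0.4473 -0.3978  0.1708] 0.082
   scene [ 0.4451 -0.3985  0.1945] 0.099 both [ 0.4472 -0.3977  0.2009] 0.186
meas [0.4629 0.0186 0.0099] 0.469
   scene [ 0.4581  0.0356 -0.46  ] 0.344 both [0.4617 0.019  0.0096] 1.187
tan [ 0.5962 -0.4383  0.0466] 0.311
top red [([236, 229, 7, 6, 32], [238.6, 231.3])]
top blue [([308, 225, 7, 5, 25], [311.4, 226.8])]
scene red [([207, 198, 6, 3, 16], [209.5, 199.1]), ([208, 205, 7, 12, 65], [210.8, 210.1])]
scene blue [([257, 211, 5, 3, 10], [258.8, 212.0]), ([275, 220, 4, 2, 7], [276.7, 220.4]), ([275, 227, 4, 11, 42], [276.5, 232.0])]
```

View pics/fit.png

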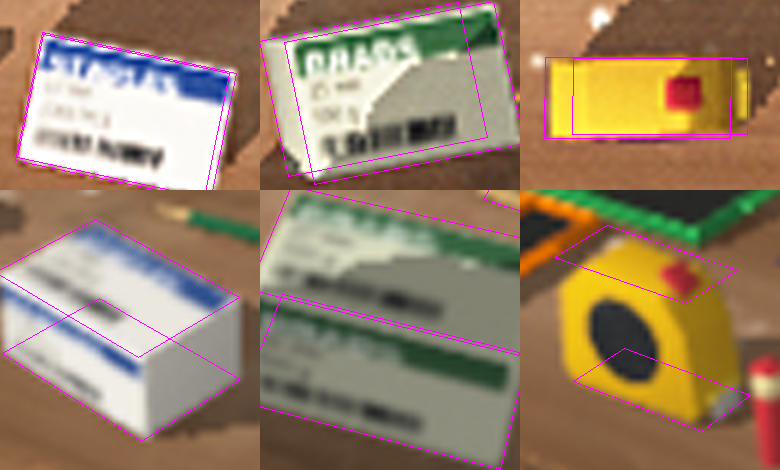

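View pics/trays.png

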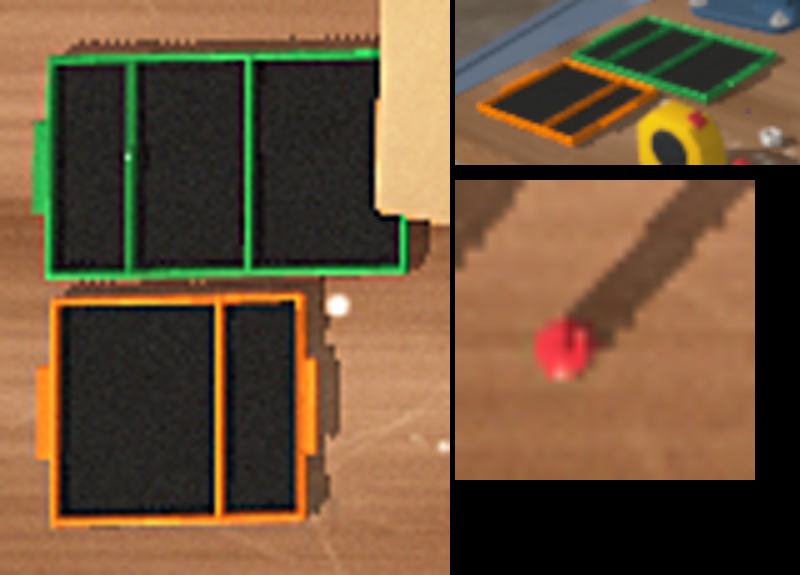

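```bash
cat > t.py <<'E'
from h import *
T=cam('top');S=cam('scene')
f=lambda c:(np.array(c)+.5)/5-.5+[100,130]
for n,cs in(('green',[(48,57),(47,278),(406,272)]),('orange',[(52,298),(304,294),(305,519),(54,525)])):
    P=np.array([ray(T,f(c),.009)[:2] for c in cs]);print(n,P.round(4).tolist())
    if n=='green':
        a=P[1]-P[2];print(np.linalg.norm(a),np.linalg.norm(P[0]-P[1]),'ctr',(P[0]+P[2])/2,'yaw',np.arctan2(a[1],a[0])); g=(P[0]+P[2])/2
    else:
        a=P[0]-P[1]+P[3]-P[2];print(np.linalg.norm(a)/2,np.linalg.norm(P[0]-P[3]),'ctr',P.mean(0),'yaw',np.arctan2(a[1],a[0]))
print('red top',ray(T,(238.6,231.3),.049),'scene',ray(S,(211.2,211),.0255))
print('blue top',ray(T,(311.4,226.8),.049),'scene',ray(S,(277,228.5),.0255))
I=cv2.resize(S['color'][145:250,115:365],None,fx=3.2,fy=3.2,interpolation=cv2.INTER_CUBIC)
d=lambda P,c:cv2.polylines(I,[np.round((proj(S,P)-[115,145]+.5)*3.2-.5).astype(int)],True,c,1)
d(box(*g,np.pi/2,(.196,.122,.009))[4:],(255,0,255))
d(box(0.4617,.025,.01,(.034,.078,.066))[:4],(255,0,255));d(box(0.4617,.025,.01,(.034,.078,.066))[4:],(255,0,255))
for n,uv in(('r',(238.6,231.3)),('b',(311.4,226.8))):
    p=ray(T,uv,.049)
    for z in(0,.051): d([[p[0]+.007*np.cos(t),p[1]+.007*np.sin(t),z] for t in np.linspace(0,6.28,16)],(0,255,0))
cv2.imwrite('pics/chk.png',I)
E
python3 t.py
```

```text
green [[0.6856, 0.2919], [0.5653, 0.2881], [0.57, 0.0945]]
0.1936330652531871 0.1203481430642297 ctr [0.62778625 0.19316419] yaw 1.5947496774529533
orange [[0.5546, 0.285], [0.5577, 0.1491], [0.4376, 0.1454], [0.4332, 0.2795]]
0.13507296369084343 0.12144632583877596 ctr [0.49578056 0.21472973] yaw 1.5987528238650734
red top [ 0.44613993 -0.06484943  0.049     ] scene [ 0.43092647 -0.07784114  0.0255    ]
blue top [ 0.45921166 -0.25033287  0.049     ] scene [ 0.45758439 -0.25433425  0.0255    ]
```

View pics/chk.png

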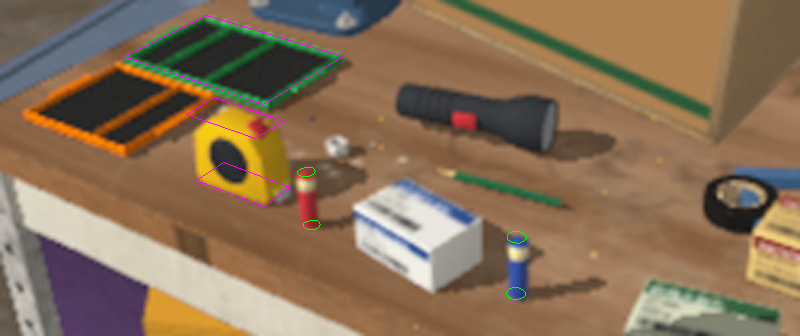

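The check overlay confirms the poses: the green-tray outline, measure (200–290, 100–205), red cell (308,200) and blue cell (516,265) all line up. Next is a helper that turns waypoints into tool-frame increments.

```bash
cat > plan.py <<'E'
# python3 plan.py "x,y,z,psi_deg[,ncalls]" ... (mm): per call, end shift along the tool axes at its start
import sys; from h import *
def run(args):
    s=ctrl.get_state(); p=np.array(s['position'])*1000; Rm=R.from_rotvec(s['tool_rot'])
    x=Rm.apply([1,0,0]); print('t',round(s['time'],2),'p',p.round(1),'psi',round(np.degrees(np.arctan2(x[1],x[0])),1),'tilt',round(np.degrees(np.arccos(-Rm.apply([0,0,1])[2])),2),'g',round(s['grip_width'],3),'gf',round(s['grip_force'],1),'F',np.round(s['ft_force'],1),'q',np.round(s['joint_positions'],2))
    for a in args:
        v=[float(k) for k in a.split(',')]; tp=np.array(v[:3]); c,sn=np.cos(np.radians(v[3])),np.sin(np.radians(v[3]))
        Rt=R.from_matrix(np.array([[c,sn,0],[sn,-c,0],[0,0,-1.]]))
        D=(Rm.inv()*Rt).as_rotvec(); n=int(v[4]) if len(v)>4 else max(1,int(np.ceil(np.linalg.norm(tp-p)/170)),int(np.ceil(np.degrees(np.linalg.norm(D))/33)))
        print(a)
        p0,R0=p,Rm
        for i in range(1,n+1):
            q=p0+(tp-p0)*i/n; Q=R0*R.from_rotvec(D*i/n); w=(Rm.inv()*Q).as_rotvec()
            print('   t',Rm.inv().apply(q-p).round(1),'w',w.round(3)); p,Rm=q,Q
if __name__=='__main__': run(sys.argv[1:])
E
python3 - <<'E'
from h import *
S=cam('scene');print('vise front',[ray(S,(u/1.5,v/1.5),0).round(3).tolist() for u,v in((300,225),(357,222))])
E
python3 plan.py 330,-560,180,20 447,-398,110,101.5 447,-398,15,101.5
```

```text
vise front [[0.738, 0.236, 0.0], [0.824, 0.129, 0.0]]
t 1.15 p [ 225.8 -609.6  222.6] psi 20.3 tilt 0.01 g 1.0 gf 0.0 F [-1.1  0.5 -0.4] q [ 1.23  0.32 -0.07  1.45  0.02  1.37 -0.06]
330,-560,180,20
   t [114.9 -10.3  42.6] w [0.    0.    0.006]
447,-398,110,101.5
   t [ 55.1 -37.4  23.3] w [ 0.     0.    -0.474]
   t [66.1 -8.1 23.3] w [ 0.     0.    -0.474]
   t [62.5 23.  23.3] w [ 0.     0.    -0.474]
447,-398,15,101.5
   t [-0. -0. 95.] w [ 0. -0. -0.]
```

Emit:
jog_arm --increments '[{"tx": 30, "ty": -3, "tz": 10}, {"tx": 60, "ty": -5, "tz": 20}, {"tx": 90, "ty": -8, "tz": 32}, {"tx": 115, "ty": -10, "tz": 42}, {"tx": 115, "ty": -10, "tz": 42}]'

```text
validation failed for argument at $.in...
```

Emit:
jog_arm --increments '[{"tx": 14, "ty": -9, "tz": 6, "wz": -0.12, "gripper": 1}, {"tx": 28, "ty": -18, "tz": 12, "wz": -0.24}, {"tx": 42, "ty": -28, "tz": 18, "wz": -0.36}, {"tx": 55, "ty": -37, "tz": 23, "wz": -0.474}, {"tx": 55, "ty": -37, "tz": 23, "wz": -0.474}]'

```text
validation failed for argument at $.in...
```

Emit:
jog_arm --increments '[{"tx": 16, "ty": -2, "tz": 6, "wz": -0.12, "gripper": 1}, {"tx": 33, "ty": -4, "tz": 12, "wz": -0.24}, {"tx": 50, "ty": -6, "tz": 18, "wz": -0.36}, {"tx": 66, "ty": -8, "tz": 23, "wz": -0.474}, {"tx": 66, "ty": -8, "tz": 23, "wz": -0.474}]'

```text
validation failed for argument at $.in...
```

Emit:
jog_arm --increments '[{"tx": 16, "ty": 6, "tz": 6, "wz": -0.12, "gripper": 1}, {"tx": 32, "ty": 12, "tz": 12, "wz": -0.24}, {"tx": 47, "ty": 17, "tz": 18, "wz": -0.36}, {"tx": 62, "ty": 23, "tz": 23, "wz": -0.474}, {"tx": 62, "ty": 23, "tz": 23, "wz": -0.474}]'

```text
validation failed for argument at $.in...
```

```bash
python3 plan.py 447,-398,15,101.5
python3 - <<'E'
from h import *
S=cam('scene'); cv2.imwrite('pics/a1.png',cv2.resize(S['color'][130:384,200:512],None,fx=2,fy=2))
E
```

```text
t 1.15 p [ 225.8 -609.6  222.6] psi 20.3 tilt 0.01 g 1.0 gf 0.0 F [-1.1  0.5 -0.4] q [ 1.23  0.32 -0.07  1.45  0.02  1.37 -0.06]
447,-398,15,101.5
   t [ 93.6 -40.5  69.2] w [ 0.     0.    -0.472]
   t [101.8   6.5  69.2] w [ 0.     0.    -0.472]
   t [87.7 52.1 69.2] w [ 0.     0.    -0.472]
```

View pics/a1.png

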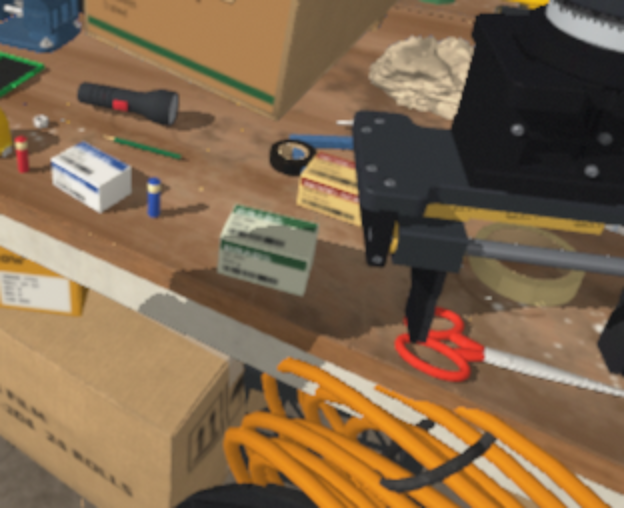

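The move calls were refused, so the arm is where it started, with the gripper at upper right and the scene unchanged. Every row probably needs all seven fields.

Emit:
jog_arm --increments '[{"tx": 30, "ty": -3, "tz": 10, "wx": 0, "wy": 0, "wz": 0, "gripper": 1}, {"tx": 60, "ty": -5, "tz": 20, "wx": 0, "wy": 0, "wz": 0, "gripper": 1}, {"tx": 90, "ty": -8, "tz": 32, "wx": 0, "wy": 0, "wz": 0, "gripper": 1}, {"tx": 115, "ty": -10, "tz": 42, "wx": 0, "wy": 0, "wz": 0, "gripper": 1}, {"tx": 115, "ty": -10, "tz": 42, "wx": 0, "wy": 0, "wz": 0, "gripper": 1}]'

```text
time: 1.62
position: [0.3371, -0.5545, 0.178]
tool_rot: [-3.084, -0.568, -0.005]
ft_force: [1.0, 1.2, -0.3]
grip_width: 0.999
grip_force: 0.0
```

Emit:
jog_arm --increments '[{"tx": 14, "ty": -9, "tz": 6, "wx": 0, "wy": 0, "wz": -0.12, "gripper": 1}, {"tx": 28, "ty": -18, "tz": 12, "wx": 0, "wy": 0, "wz": -0.24, "gripper": 1}, {"tx": 42, "ty": -28, "tz": 18, "wx": 0, "wy": 0, "wz": -0.36, "gripper": 1}, {"tx": 55, "ty": -37, "tz": 23, "wx": 0, "wy": 0, "wz": -0.474, "gripper": 1}, {"tx": 55, "ty": -37, "tz": 23, "wx": 0, "wy": 0, "wz": -0.474, "gripper": 1}]'

```text
time: 2.03
position: [0.3716, -0.5025, 0.1565]
tool_rot: [-2.868, -1.275, -0.003]
ft_force: [0.9, 0.7, 0.6]
grip_width: 0.996
grip_force: 0.0
```

Emit:
jog_arm --increments '[{"tx": 16, "ty": -2, "tz": 6, "wx": 0, "wy": 0, "wz": -0.12, "gripper": 1}, {"tx": 33, "ty": -4, "tz": 12, "wx": 0, "wy": 0, "wz": -0.24, "gripper": 1}, {"tx": 50, "ty": -6, "tz": 18, "wx": 0, "wy": 0, "wz": -0.36, "gripper": 1}, {"tx": 66, "ty": -8, "tz": 23, "wx": 0, "wy": 0, "wz": -0.474, "gripper": 1}, {"tx": 66, "ty": -8, "tz": 23, "wx": 0, "wy": 0, "wz": -0.474, "gripper": 1}]'

```text
time: 2.45
position: [0.4094, -0.4495, 0.134]
tool_rot: [-2.493, -1.909, -0.003]
ft_force: [0.2, 1.1, -0.5]
grip_width: 1.003
grip_force: 0.0
```

Emit:
jog_arm --increments '[{"tx": 16, "ty": 6, "tz": 6, "wx": 0, "wy": 0, "wz": -0.12, "gripper": 1}, {"tx": 32, "ty": 12, "tz": 12, "wx": 0, "wy": 0, "wz": -0.24, "gripper": 1}, {"tx": 47, "ty": 17, "tz": 18, "wx": 0, "wy": 0, "wz": -0.36, "gripper": 1}, {"tx": 62, "ty": 23, "tz": 23, "wx": 0, "wy": 0, "wz": -0.474, "gripper": 1}, {"tx": 62, "ty": 23, "tz": 23, "wx": 0, "wy": 0, "wz": -0.474, "gripper": 1}]'

```text
time: 2.87
position: [0.4474, -0.3968, 0.1112]
tool_rot: [-1.98, -2.438, -0.003]
ft_force: [0.7, -0.1, -0.2]
grip_width: 0.998
grip_force: 0.0
```

```bash
python3 plan.py 447,-398,15,101.5
```

```text
t 2.87 p [ 447.4 -396.8  111.2] psi 101.9 tilt 0.1 g 0.998 gf 0.0 F [ 0.7 -0.1 -0.2] q [ 1.03  0.32 -0.42  1.71  0.14  1.14  0.78]
447,-398,15,101.5
   t [-1.2 -0.7 96.2] w [ 0.001 -0.002  0.006]
```

Tracking is accurate to about 1 mm. Next I descend and grip.

Emit:
jog_arm --increments '[{"tx": 0, "ty": 0, "tz": 25, "wx": 0, "wy": 0, "wz": 0, "gripper": 1}, {"tx": 0, "ty": 0, "tz": 50, "wx": 0, "wy": 0, "wz": 0, "gripper": 1}, {"tx": -1, "ty": 0, "tz": 75, "wx": 0, "wy": 0, "wz": 0, "gripper": 1}, {"tx": -1, "ty": 0, "tz": 90, "wx": 0, "wy": 0, "wz": 0, "gripper": 1}, {"tx": -1, "ty": 0, "tz": 96, "wx": 0, "wy": 0, "wz": 0, "gripper": 1}]'

```text
time: 3.28
position: [0.4434, -0.4013, 0.0133]
tool_rot: [-1.99, -2.426, 0.002]
ft_force: [-0.8, -0.9, -1.5]
grip_width: 1.0
grip_force: 0.0
```

Emit:
jog_arm --increments '[{"tx": 0, "ty": 0, "tz": 0, "wx": 0, "wy": 0, "wz": 0, "gripper": 0.5}, {"tx": 0, "ty": 0, "tz": 0, "wx": 0, "wy": 0, "wz": 0, "gripper": 0.5}, {"tx": 0, "ty": 0, "tz": 0, "wx": 0, "wy": 0, "wz": 0, "gripper": 0.5}, {"tx": 0, "ty": 0, "tz": 0, "wx": 0, "wy": 0, "wz": 0, "gripper": 0.5}, {"tx": 0, "ty": 0, "tz": 0, "wx": 0, "wy": 0, "wz": 0, "gripper": 0.5}]' --grip_force 30

```text
time: 3.7
position: [0.447, -0.4004, 0.0169]
tool_rot: [1.981, 2.436, -0.001]
ft_force: [0.9, -0.1, -0.6]
grip_width: 0.708
grip_force: 0.0
```

Emit:
jog_arm --increments '[{"tx": 0, "ty": 0, "tz": 0, "wx": 0, "wy": 0, "wz": 0, "gripper": 0.5}, {"tx": 0, "ty": 0, "tz": 0, "wx": 0, "wy": 0, "wz": 0, "gripper": 0.5}, {"tx": 0, "ty": 0, "tz": 0, "wx": 0, "wy": 0, "wz": 0, "gripper": 0.5}, {"tx": 0, "ty": 0, "tz": 0, "wx": 0, "wy": 0, "wz": 0, "gripper": 0.5}, {"tx": 0, "ty": 0, "tz": 0, "wx": 0, "wy": 0, "wz": 0, "gripper": 0.5}]'

```text
time: 4.12
position: [0.447, -0.4003, 0.0168]
tool_rot: [1.98, 2.436, -0.001]
ft_force: [-1.6, 0.4, 5.7]
grip_width: 0.692
grip_force: 29.9
```

```bash
python3 plan.py 447,-398,108,101.5 447,-330,108,115 447,-100,108,180 465,110,108,180 495,237,108,180 495,237,20,180
```

```text
t 4.12 p [ 447.  -400.3   16.8] psi 101.8 tilt 0.11 g 0.692 gf 29.9 F [-1.6  0.4  5.7] q [ 1.01  0.43 -0.4   1.78  0.19  0.97  0.75]
447,-398,108,101.5
   t [  2.1   0.5 -91.2] w [0.001 0.002 0.005]
447,-330,108,115
   t [66.6 13.6 -0. ] w [ 0.     0.    -0.236]
447,-100,108,180
   t [104.2  48.6  -0. ] w [-0.    -0.    -0.567]
   t [61.8 97.  -0. ] w [-0.    -0.    -0.567]
465,110,108,180
   t [ -9. 105.   0.] w [0. 0. 0.]
   t [ -9. 105.   0.] w [0. 0. 0.]
495,237,108,180
   t [-30. 127.   0.] w [0. 0. 0.]
495,237,20,180
   t [ 0.  0. 88.] w [0. 0. 0.]
```

Emit:
jog_arm --increments '[{"tx": 0, "ty": 0, "tz": -15, "wx": 0, "wy": 0, "wz": 0, "gripper": 0.5}, {"tx": 1, "ty": 0, "tz": -40, "wx": 0, "wy": 0, "wz": 0, "gripper": 0.5}, {"tx": 2, "ty": 0, "tz": -65, "wx": 0, "wy": 0, "wz": 0, "gripper": 0.5}, {"tx": 2, "ty": 0, "tz": -84, "wx": 0, "wy": 0, "wz": 0, "gripper": 0.5}, {"tx": 2, "ty": 0, "tz": -91, "wx": 0, "wy": 0, "wz": 0, "gripper": 0.5}]'

```text
time: 4.53
position: [0.447, -0.3983, 0.109]
tool_rot: [1.979, 2.436, -0.001]
ft_force: [1.4, -0.6, -3.0]
grip_width: 0.687
grip_force: 29.8
```

Emit:
jog_arm --increments '[{"tx": 10, "ty": 2, "tz": 0, "wx": 0, "wy": 0, "wz": -0.04, "gripper": 0.5}, {"tx": 25, "ty": 5, "tz": 0, "wx": 0, "wy": 0, "wz": -0.09, "gripper": 0.5}, {"tx": 40, "ty": 8, "tz": 0, "wx": 0, "wy": 0, "wz": -0.14, "gripper": 0.5}, {"tx": 55, "ty": 11, "tz": 0, "wx": 0, "wy": 0, "wz": -0.2, "gripper": 0.5}, {"tx": 67, "ty": 14, "tz": 0, "wx": 0, "wy": 0, "wz": -0.236, "gripper": 0.5}]'

```text
time: 4.95
position: [0.4449, -0.3273, 0.105]
tool_rot: [-1.675, -2.654, -0.001]
ft_force: [-0.5, -0.4, -4.0]
grip_width: 0.69
grip_force: 29.8
```

Emit:
jog_arm --increments '[{"tx": 20, "ty": 9, "tz": 0, "wx": 0, "wy": 0, "wz": -0.11, "gripper": 0.5}, {"tx": 41, "ty": 19, "tz": 0, "wx": 0, "wy": 0, "wz": -0.22, "gripper": 0.5}, {"tx": 62, "ty": 29, "tz": 0, "wx": 0, "wy": 0, "wz": -0.34, "gripper": 0.5}, {"tx": 83, "ty": 39, "tz": 0, "wx": 0, "wy": 0, "wz": -0.45, "gripper": 0.5}, {"tx": 104, "ty": 49, "tz": 0, "wx": 0, "wy": 0, "wz": -0.567, "gripper": 0.5}]'

```text
time: 5.37
position: [0.445, -0.2129, 0.1056]
tool_rot: [-0.863, -3.019, -0.0]
ft_force: [0.6, 0.5, -2.3]
grip_width: 0.688
grip_force: 29.8
```

Emit:
jog_arm --increments '[{"tx": 12, "ty": 19, "tz": 0, "wx": 0, "wy": 0, "wz": -0.11, "gripper": 0.5}, {"tx": 24, "ty": 38, "tz": 0, "wx": 0, "wy": 0, "wz": -0.22, "gripper": 0.5}, {"tx": 37, "ty": 58, "tz": 0, "wx": 0, "wy": 0, "wz": -0.34, "gripper": 0.5}, {"tx": 50, "ty": 78, "tz": 0, "wx": 0, "wy": 0, "wz": -0.45, "gripper": 0.5}, {"tx": 62, "ty": 97, "tz": 0, "wx": 0, "wy": 0, "wz": -0.567, "gripper": 0.5}]'

```text
time: 5.78
position: [0.4441, -0.0977, 0.1057]
tool_rot: [0.017, -3.14, -0.0]
ft_force: [1.1, 0.1, -2.1]
grip_width: 0.686
grip_force: 29.8
```

```bash
python3 plan.py 465,110,108,180 495,237,108,180 495,237,21,180
```

```text
t 5.78 p [444.1 -97.7 105.7] psi -179.4 tilt 0.07 g 0.686 gf 29.8 F [ 1.1  0.1 -2.1] q [ 0.91  0.04 -0.76  2.04  0.03  1.08  1.72]
465,110,108,180
   t [-11.6 103.7  -1.1] w [ 0.    -0.001  0.005]
   t [-11.  103.8  -1.1] w [ 0.    -0.001  0.005]
495,237,108,180
   t [-30. 127.   0.] w [ 0.  0. -0.]
495,237,21,180
   t [ 0. -0. 87.] w [0. 0. 0.]
```

Emit:
jog_arm --increments '[{"tx": -2, "ty": 20, "tz": -1, "wx": 0, "wy": 0, "wz": 0, "gripper": 0.5}, {"tx": -4, "ty": 41, "tz": -1, "wx": 0, "wy": 0, "wz": 0, "gripper": 0.5}, {"tx": -7, "ty": 62, "tz": -1, "wx": 0, "wy": 0, "wz": 0, "gripper": 0.5}, {"tx": -9, "ty": 83, "tz": -1, "wx": 0, "wy": 0, "wz": 0, "gripper": 0.5}, {"tx": -12, "ty": 104, "tz": -1, "wx": 0, "wy": 0, "wz": 0, "gripper": 0.5}]'

```text
time: 6.2
position: [0.4556, 0.0059, 0.1069]
tool_rot: [0.008, -3.141, 0.001]
ft_force: [-0.0, -0.3, -3.0]
grip_width: 0.685
grip_force: 29.8
```

Emit:
jog_arm --increments '[{"tx": -2, "ty": 20, "tz": -1, "wx": 0, "wy": 0, "wz": 0, "gripper": 0.5}, {"tx": -4, "ty": 41, "tz": -1, "wx": 0, "wy": 0, "wz": 0, "gripper": 0.5}, {"tx": -7, "ty": 62, "tz": -1, "wx": 0, "wy": 0, "wz": 0, "gripper": 0.5}, {"tx": -9, "ty": 83, "tz": -1, "wx": 0, "wy": 0, "wz": 0, "gripper": 0.5}, {"tx": -11, "ty": 104, "tz": -1, "wx": 0, "wy": 0, "wz": 0, "gripper": 0.5}]'

```text
time: 6.62
position: [0.4663, 0.1098, 0.1079]
tool_rot: [0.008, -3.141, 0.001]
ft_force: [-0.0, 0.1, -2.6]
grip_width: 0.684
grip_force: 29.8
```

Emit:
jog_arm --increments '[{"tx": -8, "ty": 30, "tz": 0, "wx": 0, "wy": 0, "wz": 0, "gripper": 0.5}, {"tx": -16, "ty": 65, "tz": 0, "wx": 0, "wy": 0, "wz": 0, "gripper": 0.5}, {"tx": -23, "ty": 97, "tz": 0, "wx": 0, "wy": 0, "wz": 0, "gripper": 0.5}, {"tx": -28, "ty": 118, "tz": 0, "wx": 0, "wy": 0, "wz": 0, "gripper": 0.5}, {"tx": -30, "ty": 127, "tz": 0, "wx": 0, "wy": 0, "wz": 0, "gripper": 0.5}]'

```text
time: 7.03
position: [0.4954, 0.2404, 0.108]
tool_rot: [0.015, -3.141, -0.005]
ft_force: [-0.1, -0.1, -3.3]
grip_width: 0.69
grip_force: 29.8
```

```bash
python3 plan.py 495,237,50,180.5 495,237,21,180.5
```

```text
t 7.03 p [495.4 240.4 108. ] psi -179.5 tilt 0.19 g 0.69 gf 29.8 F [-0.1 -0.1 -3.3] q [ 0.34  0.34 -0.97  1.81  0.31  1.15  0.84]
495,237,50,180.5
   t [ 0.4 -3.6 58. ] w [ 0.003 -0.001  0.001]
495,237,21,180.5
   t [ 0.  0. 29.] w [-0.  0. -0.]
```

Emit:
jog_arm --increments '[{"tx": 0, "ty": 0, "tz": 15, "wx": 0, "wy": 0, "wz": 0, "gripper": 0.5}, {"tx": 0, "ty": 0, "tz": 32, "wx": 0, "wy": 0, "wz": 0, "gripper": 0.5}, {"tx": 0, "ty": 0, "tz": 49, "wx": 0, "wy": 0, "wz": 0, "gripper": 0.5}, {"tx": 0, "ty": 0, "tz": 62, "wx": 0, "wy": 0, "wz": 0, "gripper": 0.5}, {"tx": 0, "ty": 0, "tz": 68, "wx": 0, "wy": 0, "wz": 0, "gripper": 0.5}]'

```text
time: 7.45
position: [0.4948, 0.2344, 0.0381]
tool_rot: [0.007, -3.138, 0.003]
ft_force: [-0.5, -1.5, -3.6]
grip_width: 0.689
grip_force: 29.8
```

```bash
python3 plan.py 495,237,21,180.5;  python3 - <<'E'
from h import *
T=cam('top'); cv2.imwrite('pics/b1.png',cv2.resize(T['color'][120:260,90:290],None,fx=3,fy=3))
E
```

```text
t 7.45 p [494.8 234.4  38.1] psi -179.8 tilt 0.23 g 0.689 gf 29.8 F [-0.5 -1.5 -3.6] q [ 0.29  0.43 -0.92  1.88  0.4   1.03  0.78]
495,237,21,180.5
   t [-0.2  2.7 17.1] w [-0.002 -0.004 -0.004]
```

View pics/b1.png

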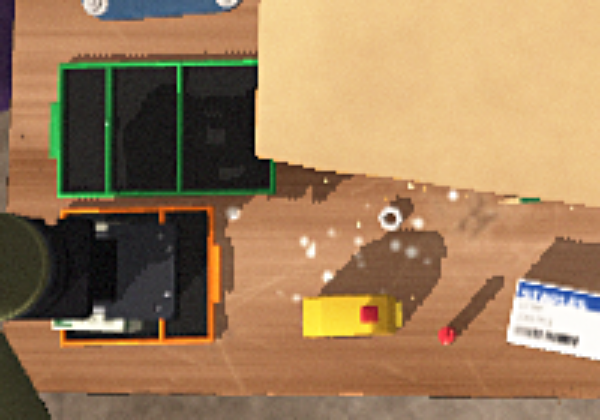

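The hand hides most of the carton over the orange tray, but its front edge shows at (55–125, 325), inside the rim. I'll lower and release.

Emit:
jog_arm --increments '[{"tx": 0, "ty": 0, "tz": 5, "wx": 0, "wy": 0, "wz": 0, "gripper": 0.5}, {"tx": 0, "ty": 0, "tz": 10, "wx": 0, "wy": 0, "wz": 0, "gripper": 0.5}, {"tx": 0, "ty": 0, "tz": 15, "wx": 0, "wy": 0, "wz": 0, "gripper": 0.5}, {"tx": 0, "ty": 0, "tz": 18, "wx": 0, "wy": 0, "wz": 0, "gripper": 0.5}, {"tx": 0, "ty": 0, "tz": 18, "wx": 0, "wy": 0, "wz": 0, "gripper": 0.5}]'

```text
time: 7.92
position: [0.496, 0.2359, 0.0221]
tool_rot: [0.008, -3.141, 0.001]
ft_force: [-0.4, -0.1, -3.0]
grip_width: 0.686
grip_force: 29.8
```

Emit:
jog_arm --increments '[{"tx": 0, "ty": 0, "tz": 0, "wx": 0, "wy": 0, "wz": 0, "gripper": 0.5}, {"tx": 0, "ty": 0, "tz": 0, "wx": 0, "wy": 0, "wz": 0, "gripper": 0.9}, {"tx": 0, "ty": 0, "tz": 0, "wx": 0, "wy": 0, "wz": 0, "gripper": 0.9}, {"tx": 0, "ty": 0, "tz": 0, "wx": 0, "wy": 0, "wz": 0, "gripper": 0.9}, {"tx": 0, "ty": 0, "tz": 0, "wx": 0, "wy": 0, "wz": 0, "gripper": 0.9}]'

```text
time: 8.33
position: [0.4967, 0.2364, 0.0231]
tool_rot: [-0.008, 3.14, 0.0]
ft_force: [0.2, -0.1, -0.8]
grip_width: 0.872
grip_force: 0.0
```

```bash
python3 plan.py 490,235,100,180 445,100,95,150 460,-161,80,79
```

```text
t 8.33 p [496.7 236.4  23.1] psi -179.7 tilt 0.06 g 0.872 gf 0.0 F [ 0.2 -0.1 -0.8] q [ 0.27  0.45 -0.9   1.89  0.42  1.    0.76]
490,235,100,180
   t [  6.6  -1.3 -76.9] w [0.    0.001 0.005]
445,100,95,150
   t [  45. -135.    5.] w [ 0.    -0.     0.524]
460,-161,80,79
   t [-47.8 -72.8   5. ] w [0.    0.    0.413]
   t [-73.  -47.5   5. ] w [0.    0.    0.413]
   t [-86.  -14.2   5. ] w [0.    0.    0.413]
```

Emit:
jog_arm --increments '[{"tx": 0, "ty": 0, "tz": -15, "wx": 0, "wy": 0, "wz": 0, "gripper": 0.9}, {"tx": 0, "ty": 0, "tz": -35, "wx": 0, "wy": 0, "wz": 0, "gripper": 1}, {"tx": 3, "ty": -1, "tz": -58, "wx": 0, "wy": 0, "wz": 0, "gripper": 1}, {"tx": 6, "ty": -1, "tz": -72, "wx": 0, "wy": 0, "wz": 0, "gripper": 1}, {"tx": 7, "ty": -1, "tz": -77, "wx": 0, "wy": 0, "wz": 0, "gripper": 1}]'

```text
time: 8.75
position: [0.4903, 0.2362, 0.1027]
tool_rot: [-0.009, 3.137, 0.002]
ft_force: [-0.4, 0.3, -0.2]
grip_width: 0.994
grip_force: 0.0
```

Emit:
jog_arm --increments '[{"tx": 9, "ty": -27, "tz": 1, "wx": 0, "wy": 0, "wz": 0.1, "gripper": 1}, {"tx": 18, "ty": -54, "tz": 2, "wx": 0, "wy": 0, "wz": 0.2, "gripper": 1}, {"tx": 27, "ty": -81, "tz": 3, "wx": 0, "wy": 0, "wz": 0.31, "gripper": 1}, {"tx": 36, "ty": -108, "tz": 4, "wx": 0, "wy": 0, "wz": 0.42, "gripper": 1}, {"tx": 45, "ty": -135, "tz": 5, "wx": 0, "wy": 0, "wz": 0.524, "gripper": 1}]'

```text
time: 9.17
position: [0.444, 0.0986, 0.0943]
tool_rot: [-0.814, -3.034, 0.001]
ft_force: [0.6, -0.3, 0.9]
grip_width: 1.0
grip_force: 0.0
```

Emit:
jog_arm --increments '[{"tx": -10, "ty": -15, "tz": 1, "wx": 0, "wy": 0, "wz": 0.08, "gripper": 1}, {"tx": -19, "ty": -29, "tz": 2, "wx": 0, "wy": 0, "wz": 0.16, "gripper": 1}, {"tx": -29, "ty": -44, "tz": 3, "wx": 0, "wy": 0, "wz": 0.25, "gripper": 1}, {"tx": -38, "ty": -58, "tz": 4, "wx": 0, "wy": 0, "wz": 0.33, "gripper": 1}, {"tx": -48, "ty": -73, "tz": 5, "wx": 0, "wy": 0, "wz": 0.413, "gripper": 1}]'

```text
time: 9.58
position: [0.45, 0.0119, 0.0894]
tool_rot: [1.417, 2.804, -0.001]
ft_force: [-0.1, 0.4, 0.3]
grip_width: 1.0
grip_force: 0.0
```

Emit:
jog_arm --increments '[{"tx": -15, "ty": -10, "tz": 1, "wx": 0, "wy": 0, "wz": 0.08, "gripper": 1}, {"tx": -29, "ty": -19, "tz": 2, "wx": 0, "wy": 0, "wz": 0.16, "gripper": 1}, {"tx": -44, "ty": -29, "tz": 3, "wx": 0, "wy": 0, "wz": 0.25, "gripper": 1}, {"tx": -58, "ty": -38, "tz": 4, "wx": 0, "wy": 0, "wz": 0.33, "gripper": 1}, {"tx": -73, "ty": -48, "tz": 5, "wx": 0, "wy": 0, "wz": 0.413, "gripper": 1}]'

```text
time: 10.0
position: [0.4551, -0.0752, 0.0843]
tool_rot: [-1.961, -2.454, 0.001]
ft_force: [-0.1, -0.2, 0.2]
grip_width: 1.001
grip_force: 0.0
```

```bash
python3 plan.py 460,-161,80,78.6 460,-161,13,78.6;  python3 - <<'E'
from h import *
T=cam('top'); cv2.imwrite('pics/b2.png',cv2.resize(T['color'][120:260,90:290],None,fx=3,fy=3))
E
```

```text
t 10.0 p [455.1 -75.2  84.3] psi 102.7 tilt 0.03 g 1.001 gf 0.0 F [-0.1 -0.2  0.2] q [ 0.78  0.08 -0.69  2.05  0.06  1.03  0.28]
460,-161,80,78.6
   t [-84.8 -14.1   4.3] w [-0.     0.     0.421]
460,-161,13,78.6
   t [-0.  0. 67.] w [-0. -0.  0.]
```

View pics/b2.png

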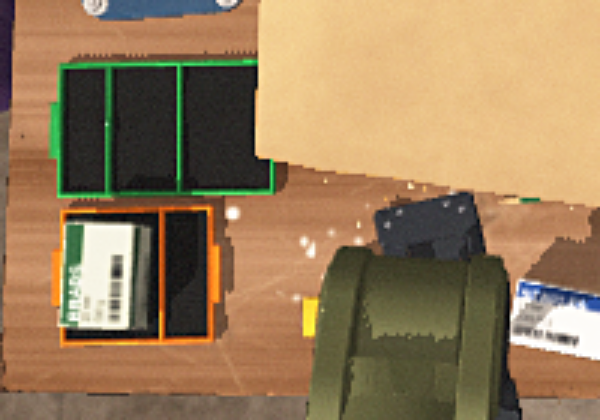

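The green-band carton sits in the wide orange compartment, crop (62–150, 222–330); the leftward lean of its top is parallax. On to the blue-band carton.

Emit:
jog_arm --increments '[{"tx": -17, "ty": -3, "tz": 1, "wx": 0, "wy": 0, "wz": 0.09, "gripper": 1}, {"tx": -34, "ty": -6, "tz": 2, "wx": 0, "wy": 0, "wz": 0.18, "gripper": 1}, {"tx": -56, "ty": -9, "tz": 3, "wx": 0, "wy": 0, "wz": 0.28, "gripper": 1}, {"tx": -75, "ty": -12, "tz": 4, "wx": 0, "wy": 0, "wz": 0.37, "gripper": 1}, {"tx": -85, "ty": -14, "tz": 4, "wx": 0, "wy": 0, "wz": 0.421, "gripper": 1}]'

```text
time: 10.47
position: [0.4604, -0.1626, 0.0802]
tool_rot: [2.432, 1.988, -0.001]
ft_force: [0.2, 0.1, -0.2]
grip_width: 0.998
grip_force: 0.0
```

Emit:
jog_arm --increments '[{"tx": 0, "ty": 0, "tz": 12, "wx": 0, "wy": 0, "wz": 0, "gripper": 1}, {"tx": 0, "ty": 0, "tz": 30, "wx": 0, "wy": 0, "wz": 0, "gripper": 1}, {"tx": 0, "ty": 0, "tz": 48, "wx": 0, "wy": 0, "wz": 0, "gripper": 1}, {"tx": 0, "ty": 0, "tz": 61, "wx": 0, "wy": 0, "wz": 0, "gripper": 1}, {"tx": 0, "ty": 0, "tz": 67, "wx": 0, "wy": 0, "wz": 0, "gripper": 1}]'

```text
time: 10.88
position: [0.459, -0.1584, 0.0109]
tool_rot: [-2.42, -1.996, 0.002]
ft_force: [0.3, 0.3, -0.1]
grip_width: 0.996
grip_force: 0.0
```

Emit:
jog_arm --increments '[{"tx": 0, "ty": 0, "tz": 0, "wx": 0, "wy": 0, "wz": 0, "gripper": 0.45}, {"tx": 0, "ty": 0, "tz": 0, "wx": 0, "wy": 0, "wz": 0, "gripper": 0.45}, {"tx": 0, "ty": 0, "tz": 0, "wx": 0, "wy": 0, "wz": 0, "gripper": 0.45}, {"tx": 0, "ty": 0, "tz": 0, "wx": 0, "wy": 0, "wz": 0, "gripper": 0.45}, {"tx": 0, "ty": 0, "tz": 0, "wx": 0, "wy": 0, "wz": 0, "gripper": 0.45}]' --grip_force 25

```text
time: 11.3
position: [0.4615, -0.1608, 0.0143]
tool_rot: [2.426, 1.994, 0.001]
ft_force: [-0.8, 0.2, 0.1]
grip_width: 0.705
grip_force: 0.0
```

Emit:
jog_arm --increments '[{"tx": 0, "ty": 0, "tz": 0, "wx": 0, "wy": 0, "wz": 0, "gripper": 0.45}, {"tx": 0, "ty": 0, "tz": 0, "wx": 0, "wy": 0, "wz": 0, "gripper": 0.45}, {"tx": 0, "ty": 0, "tz": 0, "wx": 0, "wy": 0, "wz": 0, "gripper": 0.45}, {"tx": 0, "ty": 0, "tz": 0, "wx": 0, "wy": 0, "wz": 0, "gripper": 0.45}, {"tx": 0, "ty": 0, "tz": 0, "wx": 0, "wy": 0, "wz": 0, "gripper": 0.45}]'

```text
time: 11.72
position: [0.461, -0.1607, 0.0141]
tool_rot: [2.427, 1.994, -0.0]
ft_force: [-2.8, 0.4, 5.9]
grip_width: 0.63
grip_force: 25.0
```

```bash
python3 plan.py 455,-161,105,78.6 448,-60,105,110 452,110,105,180 550,150,75,181 629,143,70,181 629,143,20,181
python3 - <<'E'
from h import *
T=cam('top');bb=(90+60/3,120+220/3,90+153/3,120+332/3)
m=grab(T,bb,5); print(fit([(T,m)],[.495,.236,np.pi/2],(.061,.09,.051),.003))
E
```

```text
t 11.72 p [ 461.  -160.7   14.1] psi 78.8 tilt 0.03 g 0.63 gf 25.0 F [-2.8  0.4  5.9] q [ 0.81  0.24 -0.58  2.04  0.17  0.9  -0.05]
455,-161,105,78.6
   t [ -1.5  -5.8 -90.9] w [0.    0.    0.004]
448,-60,105,110
   t [ 97.6 -26.8   0. ] w [-0.    -0.    -0.548]
452,110,105,180
   t [52.8 20.6 -0. ] w [-0.     0.    -0.407]
   t [40.3 39.9 -0. ] w [-0.     0.    -0.407]
   t [21.2 52.6 -0. ] w [-0.     0.    -0.407]
550,150,75,181
   t [-98.  40.  30.] w [-0.    -0.    -0.017]
629,143,70,181
   t [-78.9  -8.4   5. ] w [-0.  0. -0.]
629,143,20,181
   t [-0.  0. 50.] w [-0. -0.  0.]
(array([0.48928854, 0.23120126, 1.59950244]), np.float64(0.14770916104316711))
```

Emit:
jog_arm --increments '[{"tx": 0, "ty": 0, "tz": -15, "wx": 0, "wy": 0, "wz": 0, "gripper": 0.45}, {"tx": 0, "ty": -1, "tz": -40, "wx": 0, "wy": 0, "wz": 0, "gripper": 0.45}, {"tx": -1, "ty": -3, "tz": -65, "wx": 0, "wy": 0, "wz": 0, "gripper": 0.45}, {"tx": -1, "ty": -5, "tz": -84, "wx": 0, "wy": 0, "wz": 0, "gripper": 0.45}, {"tx": -1, "ty": -6, "tz": -91, "wx": 0, "wy": 0, "wz": 0, "gripper": 0.45}]'

```text
time: 12.18
position: [0.456, -0.1609, 0.1068]
tool_rot: [2.424, 1.992, 0.002]
ft_force: [0.2, -0.2, -2.3]
grip_width: 0.63
grip_force: 25.0
```

Emit:
jog_arm --increments '[{"tx": 19, "ty": -5, "tz": 0, "wx": 0, "wy": 0, "wz": -0.1, "gripper": 0.45}, {"tx": 39, "ty": -10, "tz": 0, "wx": 0, "wy": 0, "wz": -0.21, "gripper": 0.45}, {"tx": 59, "ty": -16, "tz": 0, "wx": 0, "wy": 0, "wz": -0.32, "gripper": 0.45}, {"tx": 79, "ty": -21, "tz": 0, "wx": 0, "wy": 0, "wz": -0.43, "gripper": 0.45}, {"tx": 98, "ty": -27, "tz": 0, "wx": 0, "wy": 0, "wz": -0.548, "gripper": 0.45}]'

```text
time: 12.6
position: [0.4464, -0.0578, 0.1034]
tool_rot: [-1.789, -2.581, 0.001]
ft_force: [0.9, 1.0, -3.4]
grip_width: 0.629
grip_force: 25.0
```

Emit:
jog_arm --increments '[{"tx": 11, "ty": 4, "tz": 0, "wx": 0, "wy": 0, "wz": -0.08, "gripper": 0.45}, {"tx": 21, "ty": 8, "tz": 0, "wx": 0, "wy": 0, "wz": -0.16, "gripper": 0.45}, {"tx": 32, "ty": 12, "tz": 0, "wx": 0, "wy": 0, "wz": -0.24, "gripper": 0.45}, {"tx": 42, "ty": 16, "tz": 0, "wx": 0, "wy": 0, "wz": -0.32, "gripper": 0.45}, {"tx": 53, "ty": 21, "tz": 0, "wx": 0, "wy": 0, "wz": -0.407, "gripper": 0.45}]'

```text
time: 13.02
position: [0.4476, -0.0017, 0.1033]
tool_rot: [-1.233, -2.888, 0.001]
ft_force: [0.3, 0.1, -1.7]
grip_width: 0.633
grip_force: 25.0
```

Emit:
jog_arm --increments '[{"tx": 8, "ty": 8, "tz": 0, "wx": 0, "wy": 0, "wz": -0.08, "gripper": 0.45}, {"tx": 16, "ty": 16, "tz": 0, "wx": 0, "wy": 0, "wz": -0.16, "gripper": 0.45}, {"tx": 24, "ty": 24, "tz": 0, "wx": 0, "wy": 0, "wz": -0.24, "gripper": 0.45}, {"tx": 32, "ty": 32, "tz": 0, "wx": 0, "wy": 0, "wz": -0.32, "gripper": 0.45}, {"tx": 40, "ty": 40, "tz": 0, "wx": 0, "wy": 0, "wz": -0.407, "gripper": 0.45}]'

```text
time: 13.43
position: [0.4492, 0.055, 0.1034]
tool_rot: [-0.624, -3.078, 0.0]
ft_force: [0.0, -0.0, -1.6]
grip_width: 0.631
grip_force: 25.0
```

Emit:
jog_arm --increments '[{"tx": 4, "ty": 11, "tz": 0, "wx": 0, "wy": 0, "wz": -0.08, "gripper": 0.45}, {"tx": 8, "ty": 21, "tz": 0, "wx": 0, "wy": 0, "wz": -0.16, "gripper": 0.45}, {"tx": 12, "ty": 32, "tz": 0, "wx": 0, "wy": 0, "wz": -0.24, "gripper": 0.45}, {"tx": 17, "ty": 43, "tz": 0, "wx": 0, "wy": 0, "wz": -0.33, "gripper": 0.45}, {"tx": 21, "ty": 53, "tz": 0, "wx": 0, "wy": 0, "wz": -0.407, "gripper": 0.45}]'

```text
time: 13.85
position: [0.4507, 0.1121, 0.1034]
tool_rot: [0.012, -3.14, -0.0]
ft_force: [-0.4, 0.3, -1.9]
grip_width: 0.627
grip_force: 25.0
```

```bash
python3 plan.py 550,160,75,181 629,143,70,181 629,143,20,181
```

```text
t 13.85 p [450.7 112.1 103.4] psi -179.6 tilt 0.09 g 0.627 gf 25.0 F [-0.4  0.3 -1.9] q [ 0.6   0.09 -0.92  2.01  0.08  1.08  1.22]
550,160,75,181
   t [-99.7  47.1  28.2] w [ 0.    -0.002 -0.01 ]
629,143,70,181
   t [-78.7 -18.4   5. ] w [-0.  0. -0.]
629,143,20,181
   t [-0.  0. 50.] w [-0. -0.  0.]
```

Emit:
jog_arm --increments '[{"tx": -20, "ty": 10, "tz": 6, "wx": 0, "wy": 0, "wz": 0, "gripper": 0.45}, {"tx": -40, "ty": 19, "tz": 12, "wx": 0, "wy": 0, "wz": 0, "gripper": 0.45}, {"tx": -60, "ty": 28, "tz": 17, "wx": 0, "wy": 0, "wz": 0, "gripper": 0.45}, {"tx": -82, "ty": 38, "tz": 23, "wx": 0, "wy": 0, "wz": -0.01, "gripper": 0.45}, {"tx": -100, "ty": 47, "tz": 28, "wx": 0, "wy": 0, "wz": -0.01, "gripper": 0.45}]'

```text
time: 14.27
position: [0.552, 0.1589, 0.0743]
tool_rot: [0.02, -3.14, -0.0]
ft_force: [0.7, 0.3, -1.9]
grip_width: 0.632
grip_force: 25.0
```

Emit:
jog_arm --increments '[{"tx": -20, "ty": -4, "tz": 2, "wx": 0, "wy": 0, "wz": 0, "gripper": 0.45}, {"tx": -40, "ty": -9, "tz": 3, "wx": 0, "wy": 0, "wz": 0, "gripper": 0.45}, {"tx": -60, "ty": -14, "tz": 4, "wx": 0, "wy": 0, "wz": 0, "gripper": 0.45}, {"tx": -73, "ty": -17, "tz": 5, "wx": 0, "wy": 0, "wz": 0, "gripper": 0.45}, {"tx": -79, "ty": -18, "tz": 5, "wx": 0, "wy": 0, "wz": 0, "gripper": 0.45}]'

```text
time: 14.68
position: [0.6317, 0.1404, 0.0692]
tool_rot: [0.017, -3.14, 0.0]
ft_force: [-0.2, -0.8, -2.6]
grip_width: 0.629
grip_force: 25.0
```

```bash
python3 plan.py 629,143,19,181
python3 - <<'E'
from h import *
S=cam('scene'); cv2.imwrite('pics/c1.png',cv2.resize(S['color'][80:240,90:330],None,fx=3,fy=3))
E
```

```text
t 14.68 p [631.7 140.4  69.2] psi -179.4 tilt 0.1 g 0.629 gf 25.0 F [-0.2 -0.8 -2.6] q [ 0.34  0.56 -0.8   1.6   0.42  1.16  1.03]
629,143,19,181
   t [ 2.6  2.7 50.2] w [-0.    -0.002 -0.006]
```

View pics/c1.png

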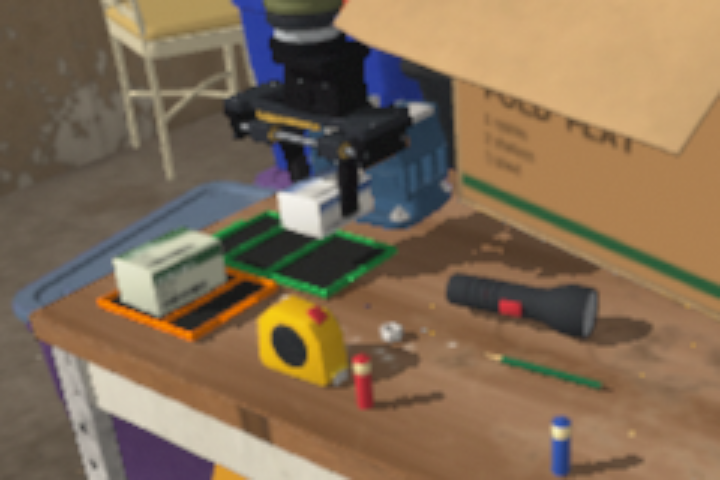

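The green-band carton lies flat in the orange tray (170,270). The blue-band carton hangs over the wide green compartment (325,205), and the hand is well below the flap.

Emit:
jog_arm --increments '[{"tx": 0, "ty": 0, "tz": 11, "wx": 0, "wy": 0, "wz": 0, "gripper": 0.45}, {"tx": 1, "ty": 1, "tz": 23, "wx": 0, "wy": 0, "wz": 0, "gripper": 0.45}, {"tx": 2, "ty": 2, "tz": 36, "wx": 0, "wy": 0, "wz": 0, "gripper": 0.45}, {"tx": 2, "ty": 2, "tz": 46, "wx": 0, "wy": 0, "wz": 0, "gripper": 0.45}, {"tx": 2, "ty": 2, "tz": 51, "wx": 0, "wy": 0, "wz": 0, "gripper": 0.45}]'

```text
time: 15.15
position: [0.6264, 0.1437, 0.0178]
tool_rot: [0.022, -3.138, 0.002]
ft_force: [-0.3, -0.1, -2.3]
grip_width: 0.633
grip_force: 25.0
```

Emit:
jog_arm --increments '[{"tx": 0, "ty": 0, "tz": 0, "wx": 0, "wy": 0, "wz": 0, "gripper": 0.45}, {"tx": 0, "ty": 0, "tz": 0, "wx": 0, "wy": 0, "wz": 0, "gripper": 0.45}, {"tx": 0, "ty": 0, "tz": 0, "wx": 0, "wy": 0, "wz": 0, "gripper": 0.85}, {"tx": 0, "ty": 0, "tz": 0, "wx": 0, "wy": 0, "wz": 0, "gripper": 0.85}, {"tx": 0, "ty": 0, "tz": 0, "wx": 0, "wy": 0, "wz": 0, "gripper": 0.85}]'

```text
time: 15.57
position: [0.6296, 0.1441, 0.0217]
tool_rot: [-0.02, 3.139, 0.0]
ft_force: [0.5, -0.3, 0.1]
grip_width: 0.775
grip_force: 0.0
```

```bash
python3 plan.py 629,145,70,181 550,160,85,170,1 462,60,92,125,2 462,24,92,90.5,2 462,24,25,90.5
```

```text
t 15.57 p [629.6 144.1  21.7] psi -179.3 tilt 0.12 g 0.775 gf 0.0 F [ 0.5 -0.3  0.1] q [ 0.32  0.6  -0.77  1.65  0.47  1.08  1.  ]
629,145,70,181
   t [  0.5   0.9 -48.3] w [ 0.     0.002 -0.004]
550,160,85,170,1
   t [ 78.7  16.4 -15. ] w [0.    0.    0.192]
462,60,92,125,2
   t [ 34.6 -56.9  -3.5] w [-0.    -0.     0.393]
   t [ 10.2 -65.8  -3.5] w [-0.    -0.     0.393]
462,24,92,90.5,2
   t [-14.7 -10.3   0. ] w [0.    0.    0.301]
   t [-17.1  -5.5   0. ] w [0.    0.    0.301]
462,24,25,90.5
   t [ 0. -0. 67.] w [0. 0. 0.]
```

Emit:
jog_arm --increments '[{"tx": 0, "ty": 0, "tz": -8, "wx": 0, "wy": 0, "wz": 0, "gripper": 0.85}, {"tx": 0, "ty": 0, "tz": -20, "wx": 0, "wy": 0, "wz": 0, "gripper": 0.85}, {"tx": 0, "ty": 1, "tz": -33, "wx": 0, "wy": 0, "wz": 0, "gripper": 0.85}, {"tx": 0, "ty": 1, "tz": -44, "wx": 0, "wy": 0, "wz": 0, "gripper": 0.85}, {"tx": 0, "ty": 1, "tz": -48, "wx": 0, "wy": 0, "wz": 0, "gripper": 0.85}]'

```text
time: 15.98
position: [0.6302, 0.1457, 0.072]
tool_rot: [-0.021, 3.137, 0.001]
ft_force: [1.3, 1.5, 0.3]
grip_width: 0.848
grip_force: 0.0
```

Emit:
jog_arm --increments '[{"tx": 15, "ty": 3, "tz": -3, "wx": 0, "wy": 0, "wz": 0.03, "gripper": 0.85}, {"tx": 31, "ty": 6, "tz": -6, "wx": 0, "wy": 0, "wz": 0.07, "gripper": 0.85}, {"tx": 47, "ty": 10, "tz": -9, "wx": 0, "wy": 0, "wz": 0.11, "gripper": 0.85}, {"tx": 63, "ty": 13, "tz": -12, "wx": 0, "wy": 0, "wz": 0.15, "gripper": 0.85}, {"tx": 79, "ty": 16, "tz": -15, "wx": 0, "wy": 0, "wz": 0.192, "gripper": 0.85}]'

```text
time: 16.4
position: [0.5487, 0.1601, 0.0841]
tool_rot: [0.283, 3.128, -0.0]
ft_force: [-1.0, 0.2, 0.4]
grip_width: 0.848
grip_force: 0.0
```

Emit:
jog_arm --increments '[{"tx": 7, "ty": -11, "tz": -1, "wx": 0, "wy": 0, "wz": 0.08, "gripper": 0.85}, {"tx": 14, "ty": -22, "tz": -2, "wx": 0, "wy": 0, "wz": 0.16, "gripper": 0.85}, {"tx": 21, "ty": -34, "tz": -3, "wx": 0, "wy": 0, "wz": 0.24, "gripper": 0.85}, {"tx": 28, "ty": -46, "tz": -3, "wx": 0, "wy": 0, "wz": 0.32, "gripper": 0.85}, {"tx": 35, "ty": -57, "tz": -4, "wx": 0, "wy": 0, "wz": 0.393, "gripper": 0.85}]'

```text
time: 16.82
position: [0.5044, 0.1095, 0.088]
tool_rot: [0.891, 3.012, -0.001]
ft_force: [-0.5, -1.1, 0.2]
grip_width: 0.85
grip_force: 0.0
```

Emit:
jog_arm --increments '[{"tx": 2, "ty": -13, "tz": -1, "wx": 0, "wy": 0, "wz": 0.08, "gripper": 0.85}, {"tx": 4, "ty": -26, "tz": -2, "wx": 0, "wy": 0, "wz": 0.16, "gripper": 0.85}, {"tx": 6, "ty": -39, "tz": -3, "wx": 0, "wy": 0, "wz": 0.24, "gripper": 0.85}, {"tx": 8, "ty": -53, "tz": -3, "wx": 0, "wy": 0, "wz": 0.32, "gripper": 0.85}, {"tx": 10, "ty": -66, "tz": -4, "wx": 0, "wy": 0, "wz": 0.393, "gripper": 0.85}]'

```text
time: 17.23
position: [0.4603, 0.0594, 0.092]
tool_rot: [1.462, 2.78, -0.0]
ft_force: [0.1, 0.3, 0.3]
grip_width: 0.849
grip_force: 0.0
```

```bash
cat > f2.py <<'E'
from h import *
S=cam('scene'); T=cam('top')
I=cv2.resize(S['color'][140:220,110:240],None,fx=6,fy=6,interpolation=cv2.INTER_CUBIC)
for v,d in(((.6285,.144,1.59),(.056,.085,.041)),((.495,.236,1.59),(.061,.09,.051))):
    p=np.round((proj(S,box(*v,d,.003))-[110,140]+.5)*6).astype(int)
    for k in(0,4): cv2.polylines(I,[p[k:k+4]],True,(255,0,255),1)
cv2.imwrite('pics/c2.png',I)
E
python3 f2.py; python3 plan.py 462,24,92,90.5,2 462,24,25,90.5
```

```text
t 17.33 p [459.9  58.2  91.9] psi 124.6 tilt 0.13 g 0.85 gf 0.0 F [-0.6  0.1  0.1] q [ 0.53  0.08 -0.74  2.03  0.06  1.05  0.37]
462,24,92,90.5,2
   t [-14.7  -8.8  -0. ] w [-0.     0.001  0.297]
   t [-16.6  -4.1  -0. ] w [-0.     0.001  0.297]
462,24,25,90.5
   t [-0. -0. 67.] w [ 0. -0. -0.]
```

View pics/c2.png

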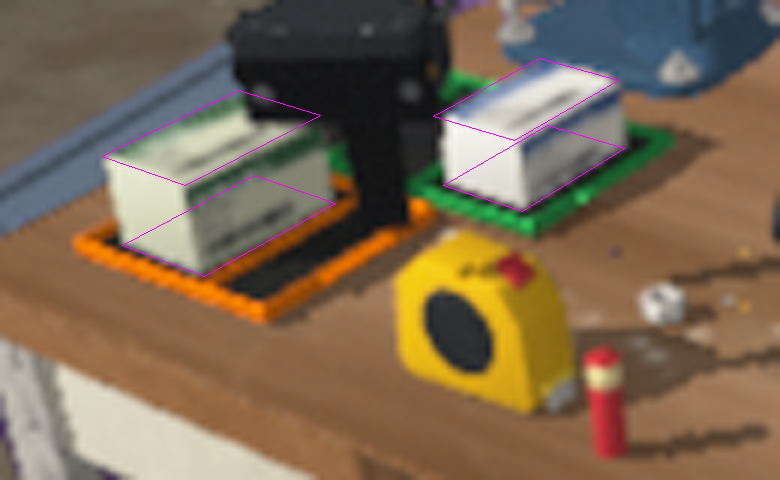

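Both cartons sit on their compartment floors, at (530,130) and (220,190), matching the expected outlines to a couple of mm. Now the measure.

Emit:
jog_arm --increments '[{"tx": -3, "ty": -2, "tz": 0, "wx": 0, "wy": 0, "wz": 0.06, "gripper": 0.85}, {"tx": -6, "ty": -4, "tz": 0, "wx": 0, "wy": 0, "wz": 0.12, "gripper": 0.85}, {"tx": -9, "ty": -6, "tz": 0, "wx": 0, "wy": 0, "wz": 0.18, "gripper": 0.85}, {"tx": -12, "ty": -8, "tz": 0, "wx": 0, "wy": 0, "wz": 0.24, "gripper": 0.85}, {"tx": -15, "ty": -9, "tz": 0, "wx": 0, "wy": 0, "wz": 0.297, "gripper": 0.85}]'

```text
time: 17.75
position: [0.4625, 0.0431, 0.0919]
tool_rot: [1.853, 2.536, 0.001]
ft_force: [0.2, 0.2, 0.6]
grip_width: 0.85
grip_force: 0.0
```

Emit:
jog_arm --increments '[{"tx": -3, "ty": -1, "tz": 0, "wx": 0, "wy": 0, "wz": 0.06, "gripper": 0.85}, {"tx": -6, "ty": -2, "tz": 0, "wx": 0, "wy": 0, "wz": 0.12, "gripper": 0.85}, {"tx": -10, "ty": -3, "tz": 0, "wx": 0, "wy": 0, "wz": 0.2, "gripper": 0.85}, {"tx": -15, "ty": -4, "tz": 0, "wx": 0, "wy": 0, "wz": 0.27, "gripper": 0.85}, {"tx": -17, "ty": -4, "tz": 0, "wx": 0, "wy": 0, "wz": 0.297, "gripper": 0.85}]'

```text
time: 18.17
position: [0.464, 0.0252, 0.0919]
tool_rot: [2.208, 2.234, 0.001]
ft_force: [-0.1, -0.6, 0.3]
grip_width: 0.846
grip_force: 0.0
```

Emit:
jog_arm --increments '[{"tx": 0, "ty": 0, "tz": 12, "wx": 0, "wy": 0, "wz": 0, "gripper": 0.85}, {"tx": 0, "ty": 0, "tz": 30, "wx": 0, "wy": 0, "wz": 0, "gripper": 0.85}, {"tx": 0, "ty": 0, "tz": 48, "wx": 0, "wy": 0, "wz": 0, "gripper": 0.85}, {"tx": 0, "ty": 0, "tz": 61, "wx": 0, "wy": 0, "wz": 0, "gripper": 0.85}, {"tx": 0, "ty": 0, "tz": 67, "wx": 0, "wy": 0, "wz": 0, "gripper": 0.85}]'

```text
time: 18.58
position: [0.4624, 0.0257, 0.0231]
tool_rot: [-2.204, -2.236, 0.002]
ft_force: [-0.2, -0.4, 0.0]
grip_width: 0.851
grip_force: 0.0
```

Emit:
jog_arm --increments '[{"tx": 0, "ty": 0, "tz": 0, "wx": 0, "wy": 0, "wz": 0, "gripper": 0.2}, {"tx": 0, "ty": 0, "tz": 0, "wx": 0, "wy": 0, "wz": 0, "gripper": 0.2}, {"tx": 0, "ty": 0, "tz": 0, "wx": 0, "wy": 0, "wz": 0, "gripper": 0.2}, {"tx": 0, "ty": 0, "tz": 0, "wx": 0, "wy": 0, "wz": 0, "gripper": 0.2}, {"tx": 0, "ty": 0, "tz": 0, "wx": 0, "wy": 0, "wz": 0, "gripper": 0.2}]'

```text
time: 19.0
position: [0.4639, 0.025, 0.0253]
tool_rot: [2.207, 2.234, 0.001]
ft_force: [-0.0, 0.5, 1.2]
grip_width: 0.557
grip_force: 0.0
```

Emit:
jog_arm --increments '[{"tx": 0, "ty": 0, "tz": 0, "wx": 0, "wy": 0, "wz": 0, "gripper": 0.2}, {"tx": 0, "ty": 0, "tz": 0, "wx": 0, "wy": 0, "wz": 0, "gripper": 0.2}, {"tx": 0, "ty": 0, "tz": 0, "wx": 0, "wy": 0, "wz": 0, "gripper": 0.2}, {"tx": 0, "ty": 0, "tz": 0, "wx": 0, "wy": 0, "wz": 0, "gripper": 0.2}, {"tx": 0, "ty": 0, "tz": 0, "wx": 0, "wy": 0, "wz": 0, "gripper": 0.2}]'

```text
time: 19.42
position: [0.4629, 0.0249, 0.0248]
tool_rot: [-2.208, -2.235, 0.002]
ft_force: [-2.1, -0.5, 6.3]
grip_width: 0.394
grip_force: 24.8
```

Emit:
jog_arm --increments '[{"tx": 0, "ty": 0, "tz": 0, "wx": 0, "wy": 0, "wz": 0, "gripper": 0.2}, {"tx": 0, "ty": 0, "tz": 0, "wx": 0, "wy": 0, "wz": 0, "gripper": 0.2}, {"tx": 0, "ty": 0, "tz": 0, "wx": 0, "wy": 0, "wz": 0, "gripper": 0.2}, {"tx": 0, "ty": 0, "tz": 0, "wx": 0, "wy": 0, "wz": 0, "gripper": 0.2}, {"tx": 0, "ty": 0, "tz": 0, "wx": 0, "wy": 0, "wz": 0, "gripper": 0.2}]'

```text
time: 19.83
position: [0.4629, 0.0249, 0.0248]
tool_rot: [-2.208, -2.235, 0.002]
ft_force: [-3.9, -1.0, 5.9]
grip_width: 0.39
grip_force: 24.8
```

```bash
python3 plan.py 460,24,100,90.5 455,130,100,130 540,185,100,165 624,219,95,181 624,219,29,181
```

```text
t 19.83 p [462.9  24.9  24.8] psi 90.7 tilt 0.06 g 0.39 gf 24.8 F [-3.9 -1.   5.9] q [ 0.52  0.18 -0.66  2.09  0.14  0.91 -0.22]
460,24,100,90.5
   t [ -0.9  -3.  -75.2] w [-0.001  0.001  0.003]
455,130,100,130
   t [53. -2.  0.] w [-0.    -0.    -0.345]
   t [50.6 16.   0. ] w [-0.    -0.    -0.345]
540,185,100,165
   t [-6.3 50.2 -0. ] w [-0.    -0.    -0.305]
   t [-21.1  46.   -0. ] w [-0.    -0.    -0.305]
624,219,95,181
   t [-72.3  54.6   5. ] w [-0.     0.    -0.279]
624,219,29,181
   t [-0. -0. 66.] w [ 0. -0.  0.]
```

Emit:
jog_arm --increments '[{"tx": 0, "ty": 0, "tz": -13, "wx": 0, "wy": 0, "wz": 0, "gripper": 0.2}, {"tx": 0, "ty": -1, "tz": -33, "wx": 0, "wy": 0, "wz": 0, "gripper": 0.2}, {"tx": 0, "ty": -2, "tz": -53, "wx": 0, "wy": 0, "wz": 0, "gripper": 0.2}, {"tx": -1, "ty": -3, "tz": -69, "wx": 0, "wy": 0, "wz": 0, "gripper": 0.2}, {"tx": -1, "ty": -3, "tz": -75, "wx": 0, "wy": 0, "wz": 0, "gripper": 0.2}]'

```text
time: 20.25
position: [0.4614, 0.0239, 0.1012]
tool_rot: [2.206, 2.233, 0.003]
ft_force: [0.8, -0.5, -2.2]
grip_width: 0.389
grip_force: 24.8
```

Emit:
jog_arm --increments '[{"tx": 10, "ty": 0, "tz": 0, "wx": 0, "wy": 0, "wz": -0.07, "gripper": 0.2}, {"tx": 21, "ty": -1, "tz": 0, "wx": 0, "wy": 0, "wz": -0.14, "gripper": 0.2}, {"tx": 32, "ty": -1, "tz": 0, "wx": 0, "wy": 0, "wz": -0.21, "gripper": 0.2}, {"tx": 43, "ty": -2, "tz": 0, "wx": 0, "wy": 0, "wz": -0.28, "gripper": 0.2}, {"tx": 53, "ty": -2, "tz": 0, "wx": 0, "wy": 0, "wz": -0.345, "gripper": 0.2}]'

```text
time: 20.67
position: [0.4569, 0.0775, 0.0985]
tool_rot: [-1.787, -2.583, 0.001]
ft_force: [-0.3, -0.5, -2.8]
grip_width: 0.389
grip_force: 24.8
```

Emit:
jog_arm --increments '[{"tx": 10, "ty": 3, "tz": 0, "wx": 0, "wy": 0, "wz": -0.07, "gripper": 0.2}, {"tx": 20, "ty": 6, "tz": 0, "wx": 0, "wy": 0, "wz": -0.14, "gripper": 0.2}, {"tx": 30, "ty": 9, "tz": 0, "wx": 0, "wy": 0, "wz": -0.21, "gripper": 0.2}, {"tx": 41, "ty": 13, "tz": 0, "wx": 0, "wy": 0, "wz": -0.28, "gripper": 0.2}, {"tx": 51, "ty": 16, "tz": 0, "wx": 0, "wy": 0, "wz": -0.345, "gripper": 0.2}]'

```text
time: 21.08
position: [0.4543, 0.1309, 0.0985]
tool_rot: [-1.317, -2.851, 0.0]
ft_force: [-0.1, 0.1, -3.5]
grip_width: 0.393
grip_force: 24.8
```

Emit:
jog_arm --increments '[{"tx": -1, "ty": 10, "tz": 0, "wx": 0, "wy": 0, "wz": -0.06, "gripper": 0.2}, {"tx": -2, "ty": 20, "tz": 0, "wx": 0, "wy": 0, "wz": -0.12, "gripper": 0.2}, {"tx": -3, "ty": 30, "tz": 0, "wx": 0, "wy": 0, "wz": -0.18, "gripper": 0.2}, {"tx": -5, "ty": 40, "tz": 0, "wx": 0, "wy": 0, "wz": -0.24, "gripper": 0.2}, {"tx": -6, "ty": 50, "tz": 0, "wx": 0, "wy": 0, "wz": -0.305, "gripper": 0.2}]'

```text
time: 21.5
position: [0.4968, 0.158, 0.0983]
tool_rot: [-0.87, -3.018, 0.001]
ft_force: [-0.2, -0.6, -2.5]
grip_width: 0.39
grip_force: 24.8
```

Emit:
jog_arm --increments '[{"tx": -4, "ty": 9, "tz": 0, "wx": 0, "wy": 0, "wz": -0.06, "gripper": 0.2}, {"tx": -8, "ty": 18, "tz": 0, "wx": 0, "wy": 0, "wz": -0.12, "gripper": 0.2}, {"tx": -12, "ty": 27, "tz": 0, "wx": 0, "wy": 0, "wz": -0.18, "gripper": 0.2}, {"tx": -17, "ty": 37, "tz": 0, "wx": 0, "wy": 0, "wz": -0.24, "gripper": 0.2}, {"tx": -21, "ty": 46, "tz": 0, "wx": 0, "wy": 0, "wz": -0.305, "gripper": 0.2}]'

```text
time: 21.92
position: [0.5393, 0.1857, 0.0981]
tool_rot: [-0.401, -3.115, 0.0]
ft_force: [0.7, -0.5, -3.2]
grip_width: 0.389
grip_force: 24.8
```

```bash
python3 plan.py 627,219,95,181.3 627,219,29,181.3
```

```text
t 21.92 p [539.3 185.7  98.1] psi 165.3 tilt 0.07 g 0.389 gf 24.8 F [ 0.7 -0.5 -3.2] q [ 0.35  0.37 -0.86  1.78  0.31  1.14  0.7 ]
627,219,95,181.3
   t [-76.4  54.4   3. ] w [-0.    -0.001 -0.279]
627,219,29,181.3
   t [-0. -0. 66.] w [ 0. -0.  0.]
```

Emit:
jog_arm --increments '[{"tx": -17, "ty": 12, "tz": 1, "wx": 0, "wy": 0, "wz": -0.06, "gripper": 0.2}, {"tx": -35, "ty": 25, "tz": 1, "wx": 0, "wy": 0, "wz": -0.13, "gripper": 0.2}, {"tx": -55, "ty": 39, "tz": 2, "wx": 0, "wy": 0, "wz": -0.2, "gripper": 0.2}, {"tx": -70, "ty": 50, "tz": 3, "wx": 0, "wy": 0, "wz": -0.255, "gripper": 0.2}, {"tx": -76, "ty": 54, "tz": 3, "wx": 0, "wy": 0, "wz": -0.279, "gripper": 0.2}]'

```text
time: 22.33
position: [0.628, 0.2189, 0.0943]
tool_rot: [0.034, -3.14, -0.002]
ft_force: [-0.9, 0.7, -3.2]
grip_width: 0.388
grip_force: 24.8
```

Emit:
jog_arm --increments '[{"tx": 0, "ty": 0, "tz": 6, "wx": 0, "wy": 0, "wz": 0, "gripper": 0.2}, {"tx": 0, "ty": 0, "tz": 14, "wx": 0, "wy": 0, "wz": 0, "gripper": 0.2}, {"tx": 0, "ty": 0, "tz": 24, "wx": 0, "wy": 0, "wz": 0, "gripper": 0.2}, {"tx": 0, "ty": 0, "tz": 33, "wx": 0, "wy": 0, "wz": 0, "gripper": 0.2}, {"tx": 0, "ty": 0, "tz": 37, "wx": 0, "wy": 0, "wz": 0, "gripper": 0.2}]'

```text
time: 22.75
position: [0.6246, 0.2173, 0.0572]
tool_rot: [0.031, -3.139, 0.003]
ft_force: [-0.2, 0.9, -3.4]
grip_width: 0.39
grip_force: 24.8
```

```bash
python3 plan.py 627,219,29,181.3
```

```text
t 22.75 p [624.6 217.3  57.2] psi -178.9 tilt 0.2 g 0.39 gf 24.8 F [-0.2  0.9 -3.4] q [ 0.23  0.61 -0.82  1.57  0.48  1.17  0.89]
627,219,29,181.3
   t [-2.5  1.7 28.2] w [-0.002 -0.003 -0.003]
```

Emit:
jog_arm --increments '[{"tx": -1, "ty": 0, "tz": 7, "wx": 0, "wy": 0, "wz": 0, "gripper": 0.2}, {"tx": -1, "ty": 0, "tz": 15, "wx": 0, "wy": 0, "wz": 0, "gripper": 0.2}, {"tx": -1, "ty": 0, "tz": 22, "wx": 0, "wy": 0, "wz": 0, "gripper": 0.2}, {"tx": -1, "ty": 0, "tz": 27, "wx": 0, "wy": 0, "wz": 0, "gripper": 0.2}, {"tx": -1, "ty": 0, "tz": 29, "wx": 0, "wy": 0, "wz": 0, "gripper": 0.2}]'

```text
time: 23.17
position: [0.6269, 0.2182, 0.0293]
tool_rot: [0.032, -3.14, 0.001]
ft_force: [-0.0, 0.6, -2.3]
grip_width: 0.392
grip_force: 24.8
```

Emit:
jog_arm --increments '[{"tx": 0, "ty": 0, "tz": 0, "wx": 0, "wy": 0, "wz": 0, "gripper": 0.2}, {"tx": 0, "ty": 0, "tz": 0, "wx": 0, "wy": 0, "wz": 0, "gripper": 0.2}, {"tx": 0, "ty": 0, "tz": 0, "wx": 0, "wy": 0, "wz": 0, "gripper": 0.2}, {"tx": 0, "ty": 0, "tz": 0, "wx": 0, "wy": 0, "wz": 0, "gripper": 0.2}, {"tx": 0, "ty": 0, "tz": 0, "wx": 0, "wy": 0, "wz": 0, "gripper": 0.2}]'

```text
time: 23.58
position: [0.6277, 0.2186, 0.0309]
tool_rot: [-0.032, 3.141, 0.0]
ft_force: [-0.2, -0.7, -3.1]
grip_width: 0.388
grip_force: 24.8
```

```bash
python3 plan.py 627,219,28,181.3
```

```text
t 23.58 p [627.7 218.6  30.9] psi -178.8 tilt 0.04 g 0.388 gf 24.8 F [-0.2 -0.7 -3.1] q [ 0.21  0.64 -0.81  1.59  0.5   1.13  0.88]
627,219,28,181.3
   t [0.7 0.4 2.9] w [ 0.     0.001 -0.003]
```

Now down the last 3 mm to contact, then open a little (+12 mm).

Emit:
jog_arm --increments '[{"tx": 0, "ty": 0, "tz": 1, "wx": 0, "wy": 0, "wz": 0, "gripper": 0.2}, {"tx": 0, "ty": 0, "tz": 2, "wx": 0, "wy": 0, "wz": 0, "gripper": 0.2}, {"tx": 0, "ty": 0, "tz": 3, "wx": 0, "wy": 0, "wz": 0, "gripper": 0.2}, {"tx": 0, "ty": 0, "tz": 3, "wx": 0, "wy": 0, "wz": 0, "gripper": 0.2}, {"tx": 0, "ty": 0, "tz": 3, "wx": 0, "wy": 0, "wz": 0, "gripper": 0.2}]'

```text
time: 24.0
position: [0.6277, 0.2185, 0.0281]
tool_rot: [-0.032, 3.141, -0.0]
ft_force: [-0.1, -0.9, 1.6]
grip_width: 0.391
grip_force: 24.8
```

Emit:
jog_arm --increments '[{"tx": 0, "ty": 0, "tz": 0, "wx": 0, "wy": 0, "wz": 0, "gripper": 0.55}, {"tx": 0, "ty": 0, "tz": 0, "wx": 0, "wy": 0, "wz": 0, "gripper": 0.55}, {"tx": 0, "ty": 0, "tz": 0, "wx": 0, "wy": 0, "wz": 0, "gripper": 0.55}, {"tx": 0, "ty": 0, "tz": 0, "wx": 0, "wy": 0, "wz": 0, "gripper": 0.55}, {"tx": 0, "ty": 0, "tz": 0, "wx": 0, "wy": 0, "wz": 0, "gripper": 0.55}]'

```text
time: 24.42
position: [0.6274, 0.2185, 0.0274]
tool_rot: [-0.032, 3.141, 0.0]
ft_force: [0.6, 0.2, 0.3]
grip_width: 0.542
grip_force: 0.0
```

```bash
python3 plan.py 627,219,110,181.3 530,160,110,150 446,20,95,95 446,-65,80,90 446,-65,17,90
```

```text
t 24.42 p [627.4 218.5  27.4] psi -178.8 tilt 0.0 g 0.542 gf 0.0 F [0.6 0.2 0.3] q [ 0.21  0.65 -0.8   1.59  0.5   1.12  0.88]
627,219,110,181.3
   t [  0.4   0.5 -82.6] w [ 0.     0.    -0.002]
530,160,110,150
   t [ 98.3 -56.8  -0. ] w [0.    0.    0.546]
446,20,95,95
   t [  1.4 -81.6   7.5] w [0.   0.   0.48]
   t [-36.5 -73.    7.5] w [0.   0.   0.48]
446,-65,80,90
   t [-84.7  -7.4  15. ] w [-0.    -0.     0.087]
446,-65,17,90
   t [ 0.  0. 63.] w [0. 0. 0.]
```

Emit:
jog_arm --increments '[{"tx": 0, "ty": 0, "tz": -14, "wx": 0, "wy": 0, "wz": 0, "gripper": 0.55}, {"tx": 0, "ty": 0, "tz": -36, "wx": 0, "wy": 0, "wz": 0, "gripper": 0.55}, {"tx": 0, "ty": 0, "tz": -58, "wx": 0, "wy": 0, "wz": 0, "gripper": 0.55}, {"tx": 0, "ty": 0, "tz": -76, "wx": 0, "wy": 0, "wz": 0, "gripper": 0.55}, {"tx": 0, "ty": 0, "tz": -83, "wx": 0, "wy": 0, "wz": 0, "gripper": 0.55}]'

```text
time: 24.83
position: [0.629, 0.2196, 0.1147]
tool_rot: [-0.032, 3.136, 0.003]
ft_force: [-0.4, 0.1, 0.2]
grip_width: 0.544
grip_force: 0.0
```

Emit:
jog_arm --increments '[{"tx": 20, "ty": -11, "tz": 0, "wx": 0, "wy": 0, "wz": 0.11, "gripper": 0.55}, {"tx": 40, "ty": -22, "tz": 0, "wx": 0, "wy": 0, "wz": 0.22, "gripper": 0.55}, {"tx": 60, "ty": -34, "tz": 0, "wx": 0, "wy": 0, "wz": 0.33, "gripper": 0.55}, {"tx": 80, "ty": -46, "tz": 0, "wx": 0, "wy": 0, "wz": 0.44, "gripper": 0.55}, {"tx": 98, "ty": -57, "tz": 0, "wx": 0, "wy": 0, "wz": 0.546, "gripper": 0.55}]'

```text
time: 25.25
position: [0.5291, 0.1588, 0.1103]
tool_rot: [-0.824, -3.031, 0.001]
ft_force: [0.6, -0.3, 0.1]
grip_width: 0.548
grip_force: 0.0
```

Emit:
jog_arm --increments '[{"tx": 0, "ty": -16, "tz": 1, "wx": 0, "wy": 0, "wz": 0.1, "gripper": 0.55}, {"tx": 0, "ty": -32, "tz": 3, "wx": 0, "wy": 0, "wz": 0.2, "gripper": 0.55}, {"tx": 1, "ty": -49, "tz": 5, "wx": 0, "wy": 0, "wz": 0.3, "gripper": 0.55}, {"tx": 1, "ty": -66, "tz": 6, "wx": 0, "wy": 0, "wz": 0.39, "gripper": 0.55}, {"tx": 1, "ty": -82, "tz": 8, "wx": 0, "wy": 0, "wz": 0.48, "gripper": 0.55}]'

```text
time: 25.67
position: [0.4879, 0.0884, 0.1027]
tool_rot: [1.52, 2.749, -0.001]
ft_force: [-0.2, -0.4, -0.8]
grip_width: 0.55
grip_force: 0.0
```

Emit:
jog_arm --increments '[{"tx": -7, "ty": -15, "tz": 1, "wx": 0, "wy": 0, "wz": 0.1, "gripper": 0.55}, {"tx": -14, "ty": -29, "tz": 3, "wx": 0, "wy": 0, "wz": 0.2, "gripper": 0.55}, {"tx": -22, "ty": -44, "tz": 5, "wx": 0, "wy": 0, "wz": 0.3, "gripper": 0.55}, {"tx": -29, "ty": -58, "tz": 6, "wx": 0, "wy": 0, "wz": 0.39, "gripper": 0.55}, {"tx": -36, "ty": -73, "tz": 8, "wx": 0, "wy": 0, "wz": 0.48, "gripper": 0.55}]'

```text
time: 26.08
position: [0.4458, 0.0191, 0.0947]
tool_rot: [2.129, 2.309, 0.0]
ft_force: [0.4, -0.3, 0.8]
grip_width: 0.547
grip_force: 0.0
```

Emit:
jog_arm --increments '[{"tx": -17, "ty": -1, "tz": 3, "wx": 0, "wy": 0, "wz": 0.02, "gripper": 0.55}, {"tx": -38, "ty": -3, "tz": 6, "wx": 0, "wy": 0, "wz": 0.04, "gripper": 0.55}, {"tx": -59, "ty": -5, "tz": 10, "wx": 0, "wy": 0, "wz": 0.06, "gripper": 0.55}, {"tx": -77, "ty": -7, "tz": 13, "wx": 0, "wy": 0, "wz": 0.08, "gripper": 0.55}, {"tx": -85, "ty": -7, "tz": 15, "wx": 0, "wy": 0, "wz": 0.087, "gripper": 0.55}]'

```text
time: 26.5
position: [0.4461, -0.0691, 0.0789]
tool_rot: [-2.228, -2.215, 0.002]
ft_force: [-0.7, -0.4, -0.3]
grip_width: 0.549
grip_force: 0.0
```

```bash
python3 plan.py 446,-65,80,90 446,-65,17,90; sed -i 's/^for v,d in.*/for v,d in(((.6275,.2185,1.59),(.034,.078,.066)),):/' f2.py; sed -i 's/c2.png/d1.png/' f2.py; python3 f2.py
```

```text
t 26.5 p [446.1 -69.1  78.9] psi 89.7 tilt 0.06 g 0.549 gf 0.0 F [-0.7 -0.4 -0.3] q [ 0.66  0.06 -0.57  2.07  0.04  1.02  0.06]
446,-65,80,90
   t [ 4.1 -0.1 -1.1] w [-0.001  0.001 -0.006]
446,-65,17,90
   t [-0. -0. 63.] w [ 0. -0.  0.]
```

View pics/d1.png

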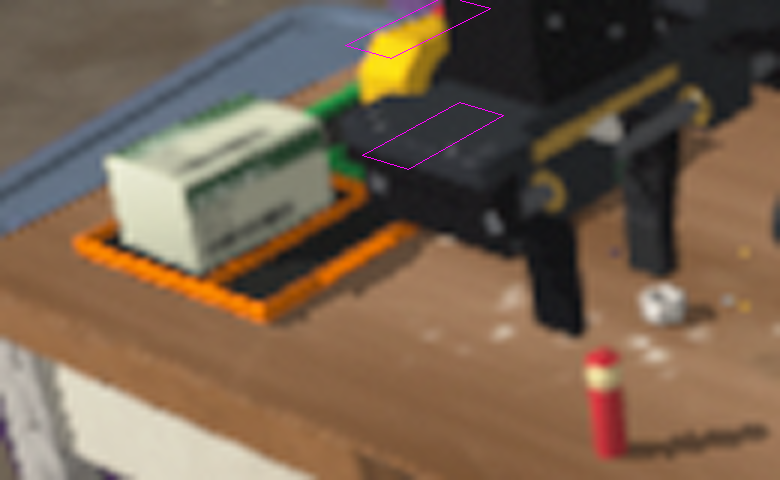

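The measure stands upright in the middle compartment (405,55), partly hidden by the hand. The fingertip midpoint (612,300) is above the red cell (602,400), so I descend and grip.

Emit:
jog_arm --increments '[{"tx": 0, "ty": 0, "tz": 0, "wx": 0, "wy": 0, "wz": 0, "gripper": 0.55}, {"tx": 0, "ty": 0, "tz": 14, "wx": 0, "wy": 0, "wz": 0, "gripper": 0.55}, {"tx": 0, "ty": 0, "tz": 31, "wx": 0, "wy": 0, "wz": 0, "gripper": 0.55}, {"tx": 0, "ty": 0, "tz": 48, "wx": 0, "wy": 0, "wz": 0, "gripper": 0.55}, {"tx": 0, "ty": 0, "tz": 62, "wx": 0, "wy": 0, "wz": 0, "gripper": 0.55}]'

```text
time: 27.02
position: [0.4466, -0.0641, 0.0169]
tool_rot: [-2.22, -2.222, -0.001]
ft_force: [0.0, 0.2, -1.1]
grip_width: 0.549
grip_force: 0.0
```

Emit:
jog_arm --increments '[{"tx": 0, "ty": 0, "tz": 0, "wx": 0, "wy": 0, "wz": 0, "gripper": 0.55}, {"tx": 0, "ty": 0, "tz": 0, "wx": 0, "wy": 0, "wz": 0, "gripper": 0.05}, {"tx": 0, "ty": 0, "tz": 0, "wx": 0, "wy": 0, "wz": 0, "gripper": 0.05}, {"tx": 0, "ty": 0, "tz": 0, "wx": 0, "wy": 0, "wz": 0, "gripper": 0.05}, {"tx": 0, "ty": 0, "tz": 0, "wx": 0, "wy": 0, "wz": 0, "gripper": 0.05}]' --grip_force 12

```text
time: 27.43
position: [0.4473, -0.0657, 0.0185]
tool_rot: [2.222, 2.218, 0.001]
ft_force: [0.3, 0.4, -0.3]
grip_width: 0.329
grip_force: 0.0
```

Emit:
jog_arm --increments '[{"tx": 0, "ty": 0, "tz": 0, "wx": 0, "wy": 0, "wz": 0, "gripper": 0.05}, {"tx": 0, "ty": 0, "tz": 0, "wx": 0, "wy": 0, "wz": 0, "gripper": 0.05}, {"tx": 0, "ty": 0, "tz": 0, "wx": 0, "wy": 0, "wz": 0, "gripper": 0.05}, {"tx": 0, "ty": 0, "tz": 0, "wx": 0, "wy": 0, "wz": 0, "gripper": 0.05}, {"tx": 0, "ty": 0, "tz": 0, "wx": 0, "wy": 0, "wz": 0, "gripper": 0.05}]'

```text
time: 27.85
position: [0.4468, -0.0658, 0.0179]
tool_rot: [2.223, 2.219, 0.0]
ft_force: [-0.1, -0.8, 3.6]
grip_width: 0.158
grip_force: 12.0
```

```bash
python3 plan.py 446,-62,105,90 446,110,105,90 520,230,105,90 600,267,100,90 600,267,22,91.4
```

```text
t 27.85 p [446.8 -65.8  17.9] psi 89.9 tilt 0.04 g 0.158 gf 12.0 F [-0.1 -0.8  3.6] q [ 0.63  0.16 -0.57  2.13  0.11  0.89 -0.  ]
446,-62,105,90
   t [  3.8  -0.7 -87.1] w [ 0.001  0.    -0.002]
446,110,105,90
   t [86.  0.  0.] w [-0. -0.  0.]
   t [86.  0.  0.] w [-0. -0.  0.]
520,230,105,90
   t [120.  74.   0.] w [0. 0. 0.]
600,267,100,90
   t [37. 80.  5.] w [0. 0. 0.]
600,267,22,91.4
   t [ 0.  0. 78.] w [ 0.     0.    -0.024]
```

Emit:
jog_arm --increments '[{"tx": 0, "ty": 0, "tz": -15, "wx": 0, "wy": 0, "wz": 0, "gripper": 0.05}, {"tx": 1, "ty": 0, "tz": -38, "wx": 0, "wy": 0, "wz": 0, "gripper": 0.05}, {"tx": 2, "ty": -1, "tz": -61, "wx": 0, "wy": 0, "wz": 0, "gripper": 0.05}, {"tx": 3, "ty": -1, "tz": -80, "wx": 0, "wy": 0, "wz": 0, "gripper": 0.05}, {"tx": 4, "ty": -1, "tz": -87, "wx": 0, "wy": 0, "wz": 0, "gripper": 0.05}]'

```text
time: 28.27
position: [0.447, -0.0619, 0.107]
tool_rot: [2.221, 2.217, 0.003]
ft_force: [0.0, 0.5, 0.0]
grip_width: 0.16
grip_force: 12.0
```

Emit:
jog_arm --increments '[{"tx": 17, "ty": 0, "tz": 0, "wx": 0, "wy": 0, "wz": 0, "gripper": 0.05}, {"tx": 34, "ty": 0, "tz": 0, "wx": 0, "wy": 0, "wz": 0, "gripper": 0.05}, {"tx": 51, "ty": 0, "tz": 0, "wx": 0, "wy": 0, "wz": 0, "gripper": 0.05}, {"tx": 68, "ty": 0, "tz": 0, "wx": 0, "wy": 0, "wz": 0, "gripper": 0.05}, {"tx": 86, "ty": 0, "tz": 0, "wx": 0, "wy": 0, "wz": 0, "gripper": 0.05}]'

```text
time: 28.68
position: [0.445, 0.0248, 0.1037]
tool_rot: [-2.224, -2.218, 0.001]
ft_force: [0.2, 0.5, 0.5]
grip_width: 0.157
grip_force: 12.0
```

Emit:
jog_arm --increments '[{"tx": 17, "ty": 0, "tz": 0, "wx": 0, "wy": 0, "wz": 0, "gripper": 0.05}, {"tx": 34, "ty": 0, "tz": 0, "wx": 0, "wy": 0, "wz": 0, "gripper": 0.05}, {"tx": 51, "ty": 0, "tz": 0, "wx": 0, "wy": 0, "wz": 0, "gripper": 0.05}, {"tx": 68, "ty": 0, "tz": 0, "wx": 0, "wy": 0, "wz": 0, "gripper": 0.05}, {"tx": 86, "ty": 0, "tz": 0, "wx": 0, "wy": 0, "wz": 0, "gripper": 0.05}]'

```text
time: 29.1
position: [0.4452, 0.1108, 0.1036]
tool_rot: [-2.224, -2.218, 0.002]
ft_force: [0.2, -0.3, -0.4]
grip_width: 0.155
grip_force: 12.0
```

Emit:
jog_arm --increments '[{"tx": 23, "ty": 14, "tz": 0, "wx": 0, "wy": 0, "wz": 0, "gripper": 0.05}, {"tx": 47, "ty": 29, "tz": 0, "wx": 0, "wy": 0, "wz": 0, "gripper": 0.05}, {"tx": 71, "ty": 44, "tz": 0, "wx": 0, "wy": 0, "wz": 0, "gripper": 0.05}, {"tx": 96, "ty": 59, "tz": 0, "wx": 0, "wy": 0, "wz": 0, "gripper": 0.05}, {"tx": 120, "ty": 74, "tz": 0, "wx": 0, "wy": 0, "wz": 0, "gripper": 0.05}]'

```text
time: 29.52
position: [0.5202, 0.2311, 0.1032]
tool_rot: [-2.224, -2.218, 0.002]
ft_force: [0.1, -0.4, -0.1]
grip_width: 0.155
grip_force: 12.0
```

Emit:
jog_arm --increments '[{"tx": 9, "ty": 19, "tz": 1, "wx": 0, "wy": 0, "wz": 0, "gripper": 0.05}, {"tx": 18, "ty": 40, "tz": 2, "wx": 0, "wy": 0, "wz": 0, "gripper": 0.05}, {"tx": 28, "ty": 60, "tz": 3, "wx": 0, "wy": 0, "wz": 0, "gripper": 0.05}, {"tx": 35, "ty": 75, "tz": 5, "wx": 0, "wy": 0, "wz": -0.02, "gripper": 0.05}, {"tx": 37, "ty": 80, "tz": 5, "wx": 0, "wy": 0, "wz": -0.02, "gripper": 0.05}]'

```text
time: 29.93
position: [0.6011, 0.2677, 0.0974]
tool_rot: [-2.2, -2.24, 0.001]
ft_force: [-0.0, -0.1, -0.5]
grip_width: 0.158
grip_force: 12.0
```

```bash
python3 plan.py 600,267,22,91.4
```

```text
t 29.93 p [601.1 267.7  97.4] psi 91.1 tilt 0.11 g 0.158 gf 12.0 F [-0.  -0.1 -0.5] q [ 0.1   0.53 -0.75  1.55  0.38  1.21 -0.7 ]
600,267,22,91.4
   t [-0.8 -1.  75.4] w [-0.002 -0.001 -0.006]
```

Emit:
jog_arm --increments '[{"tx": 0, "ty": 0, "tz": 12, "wx": 0, "wy": 0, "wz": 0, "gripper": 0.05}, {"tx": 0, "ty": 0, "tz": 28, "wx": 0, "wy": 0, "wz": 0, "gripper": 0.05}, {"tx": 0, "ty": 0, "tz": 45, "wx": 0, "wy": 0, "wz": 0, "gripper": 0.05}, {"tx": 0, "ty": 0, "tz": 60, "wx": 0, "wy": 0, "wz": 0, "gripper": 0.05}, {"tx": 0, "ty": 0, "tz": 68, "wx": 0, "wy": 0, "wz": 0, "gripper": 0.05}]'

```text
time: 30.35
position: [0.5979, 0.2655, 0.0284]
tool_rot: [-2.201, -2.24, 0.007]
ft_force: [1.2, -1.3, -0.0]
grip_width: 0.162
grip_force: 12.0
```

Emit:
jog_arm --increments '[{"tx": 0, "ty": 0, "tz": 2, "wx": 0, "wy": 0, "wz": 0, "gripper": 0.05}, {"tx": 0, "ty": 0, "tz": 4, "wx": 0, "wy": 0, "wz": 0, "gripper": 0.05}, {"tx": 0, "ty": 0, "tz": 6, "wx": 0, "wy": 0, "wz": 0, "gripper": 0.05}, {"tx": 0, "ty": 0, "tz": 6, "wx": 0, "wy": 0, "wz": 0, "gripper": 0.05}, {"tx": 0, "ty": 0, "tz": 6, "wx": 0, "wy": 0, "wz": 0, "gripper": 0.05}]'

```text
time: 30.77
position: [0.6006, 0.2672, 0.0263]
tool_rot: [2.201, 2.241, 0.002]
ft_force: [0.0, -0.0, -0.9]
grip_width: 0.156
grip_force: 12.0
```

```bash
python3 plan.py 600,267,21,91.4
```

```text
t 30.77 p [600.6 267.2  26.3] psi 91.0 tilt 0.07 g 0.156 gf 12.0 F [ 0.  -0.  -0.9] q [ 0.08  0.6  -0.72  1.61  0.43  1.09 -0.74]
600,267,21,91.4
   t [-0.2 -0.6  5.3] w [ 0.001 -0.    -0.007]
```

Emit:
jog_arm --increments '[{"tx": 0, "ty": 0, "tz": 1, "wx": 0, "wy": 0, "wz": 0, "gripper": 0.05}, {"tx": 0, "ty": 0, "tz": 3, "wx": 0, "wy": 0, "wz": 0, "gripper": 0.05}, {"tx": 0, "ty": 0, "tz": 5, "wx": 0, "wy": 0, "wz": 0, "gripper": 0.05}, {"tx": 0, "ty": 0, "tz": 5, "wx": 0, "wy": 0, "wz": 0, "gripper": 0.05}, {"tx": 0, "ty": 0, "tz": 5, "wx": 0, "wy": 0, "wz": 0, "gripper": 0.05}]'

```text
time: 31.18
position: [0.6005, 0.2672, 0.0209]
tool_rot: [2.201, 2.241, 0.001]
ft_force: [0.8, -0.4, 2.0]
grip_width: 0.153
grip_force: 12.0
```

```bash
python3 plan.py 600,267,21,91.4
```

```text
t 31.18 p [600.5 267.2  20.9] psi 91.0 tilt 0.05 g 0.153 gf 12.0 F [ 0.8 -0.4  2. ] q [ 0.07  0.61 -0.71  1.61  0.44  1.08 -0.74]
600,267,21,91.4
   t [-0.1 -0.5 -0.1] w [ 0.001 -0.    -0.006]
```

Contact (2 N). I open the fingers and rise straight up.

Emit:
jog_arm --increments '[{"tx": 0, "ty": 0, "tz": 0, "wx": 0, "wy": 0, "wz": 0, "gripper": 0.25}, {"tx": 0, "ty": 0, "tz": 0, "wx": 0, "wy": 0, "wz": 0, "gripper": 0.4}, {"tx": 0, "ty": 0, "tz": 0, "wx": 0, "wy": 0, "wz": 0, "gripper": 0.4}, {"tx": 0, "ty": 0, "tz": 0, "wx": 0, "wy": 0, "wz": 0, "gripper": 0.4}, {"tx": 0, "ty": 0, "tz": 0, "wx": 0, "wy": 0, "wz": 0, "gripper": 0.4}]'

```text
time: 31.6
position: [0.5999, 0.2669, 0.0203]
tool_rot: [-2.201, -2.241, 0.001]
ft_force: [0.2, 0.0, 0.1]
grip_width: 0.381
grip_force: 0.0
```

Emit:
jog_arm --increments '[{"tx": 0, "ty": 0, "tz": -10, "wx": 0, "wy": 0, "wz": 0, "gripper": 0.4}, {"tx": 0, "ty": 0, "tz": -30, "wx": 0, "wy": 0, "wz": 0, "gripper": 0.4}, {"tx": 0, "ty": 0, "tz": -55, "wx": 0, "wy": 0, "wz": 0, "gripper": 0.4}, {"tx": 0, "ty": 0, "tz": -78, "wx": 0, "wy": 0, "wz": 0, "gripper": 0.4}, {"tx": 0, "ty": 0, "tz": -90, "wx": 0, "wy": 0, "wz": 0, "gripper": 0.4}]'

```text
time: 32.02
position: [0.6014, 0.2681, 0.1144]
tool_rot: [2.2, 2.24, 0.006]
ft_force: [0.1, 0.2, 0.7]
grip_width: 0.4
grip_force: 0.0
```

```bash
python3 plan.py 480,180,100,90 455,20,100,90 459,-130,85,90 459,-250.5,80,90 459,-250.5,17,90
```

```text
t 32.02 p [601.4 268.1 114.4] psi 91.0 tilt 0.25 g 0.4 gf 0.0 F [0.1 0.2 0.7] q [ 0.11  0.51 -0.76  1.54  0.37  1.23 -0.69]
480,180,100,90
   t [ -85.9 -123.    13.7] w [ 0.004 -0.002  0.018]
455,20,100,90
   t [-160.  -25.    0.] w [-0.  0. -0.]
459,-130,85,90
   t [-150.    4.   15.] w [-0. -0.  0.]
459,-250.5,80,90
   t [-120.5    0.     5. ] w [ 0.  0. -0.]
459,-250.5,17,90
   t [-0.  0. 63.] w [-0.  0.  0.]
```

Emit:
jog_arm --increments '[{"tx": -17, "ty": -25, "tz": 2, "wx": 0, "wy": 0, "wz": 0, "gripper": 0.4}, {"tx": -34, "ty": -50, "tz": 4, "wx": 0, "wy": 0, "wz": 0, "gripper": 0.4}, {"tx": -51, "ty": -74, "tz": 7, "wx": 0, "wy": 0, "wz": 0.01, "gripper": 0.4}, {"tx": -69, "ty": -99, "tz": 9, "wx": 0, "wy": 0, "wz": 0.018, "gripper": 0.4}, {"tx": -86, "ty": -123, "tz": 11, "wx": 0, "wy": 0, "wz": 0.018, "gripper": 0.4}]'

```text
time: 32.43
position: [0.4771, 0.1778, 0.0991]
tool_rot: [-2.222, -2.221, 0.001]
ft_force: [-0.2, -0.3, 1.0]
grip_width: 0.402
grip_force: 0.0
```

Emit:
jog_arm --increments '[{"tx": -32, "ty": -5, "tz": 0, "wx": 0, "wy": 0, "wz": 0, "gripper": 0.4}, {"tx": -64, "ty": -10, "tz": 0, "wx": 0, "wy": 0, "wz": 0, "gripper": 0.4}, {"tx": -96, "ty": -15, "tz": 0, "wx": 0, "wy": 0, "wz": 0, "gripper": 0.4}, {"tx": -128, "ty": -20, "tz": 0, "wx": 0, "wy": 0, "wz": 0, "gripper": 0.4}, {"tx": -160, "ty": -25, "tz": 0, "wx": 0, "wy": 0, "wz": 0, "gripper": 0.4}]'

```text
time: 32.85
position: [0.4532, 0.0173, 0.0999]
tool_rot: [2.22, 2.221, -0.0]
ft_force: [0.5, -0.5, -0.1]
grip_width: 0.403
grip_force: 0.0
```

Emit:
jog_arm --increments '[{"tx": -30, "ty": 1, "tz": 3, "wx": 0, "wy": 0, "wz": 0, "gripper": 0.4}, {"tx": -60, "ty": 2, "tz": 6, "wx": 0, "wy": 0, "wz": 0, "gripper": 0.4}, {"tx": -90, "ty": 3, "tz": 9, "wx": 0, "wy": 0, "wz": 0, "gripper": 0.4}, {"tx": -120, "ty": 4, "tz": 12, "wx": 0, "wy": 0, "wz": 0, "gripper": 0.4}, {"tx": -150, "ty": 4, "tz": 15, "wx": 0, "wy": 0, "wz": 0, "gripper": 0.4}]'

```text
time: 33.27
position: [0.4576, -0.1327, 0.0848]
tool_rot: [2.22, 2.221, -0.0]
ft_force: [0.7, -0.3, -0.2]
grip_width: 0.399
grip_force: 0.0
```

Emit:
jog_arm --increments '[{"tx": -28, "ty": 0, "tz": 1, "wx": 0, "wy": 0, "wz": 0, "gripper": 0.55}, {"tx": -60, "ty": 0, "tz": 2, "wx": 0, "wy": 0, "wz": 0, "gripper": 0.55}, {"tx": -90, "ty": 0, "tz": 3, "wx": 0, "wy": 0, "wz": 0, "gripper": 0.55}, {"tx": -112, "ty": 0, "tz": 4, "wx": 0, "wy": 0, "wz": 0, "gripper": 0.55}, {"tx": -120, "ty": 0, "tz": 5, "wx": 0, "wy": 0, "wz": 0, "gripper": 0.55}]'

```text
time: 33.68
position: [0.4569, -0.2554, 0.0796]
tool_rot: [2.226, 2.215, -0.002]
ft_force: [-0.2, -1.0, 0.2]
grip_width: 0.548
grip_force: 0.0
```

```bash
sed -i 's/^for v,d in.*/for v,d in(((.6275,.2185,1.59),(.034,.078,.066)),((.6005,.267,0),(.014,.014,.051)),((.6285,.144,1.59),(.056,.085,.041))):/' f2.py; sed -i 's/d1.png/e1.png/' f2.py; python3 f2.py;python3 plan.py 459,-250.5,80,90 459,-250.5,17,90
```

```text
t 33.78 p [ 457.2 -252.3   79.3] psi 89.8 tilt 0.03 g 0.543 gf 0.0 F [ 0.2  0.8 -0.6] q [ 0.9   0.21 -0.49  1.92  0.11  1.04  0.36]
459,-250.5,80,90
   t [ 1.8  1.8 -0.7] w [-0.    -0.    -0.003]
459,-250.5,17,90
   t [ 0. -0. 63.] w [ 0.  0. -0.]
```

View pics/e1.png

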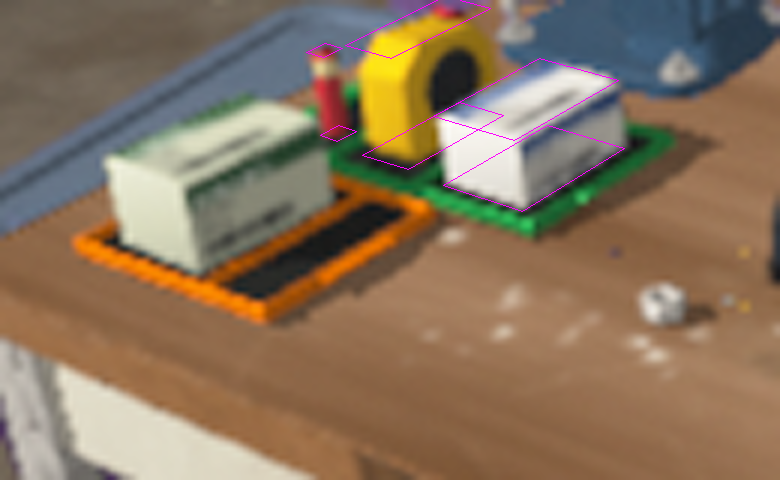

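The red cell (328,95), measure (425,90) and blue-band carton (530,130) are all upright or flat in their compartments. Last is the blue cell.

Emit:
jog_arm --increments '[{"tx": 1, "ty": 1, "tz": 0, "wx": 0, "wy": 0, "wz": 0, "gripper": 0.55}, {"tx": 1, "ty": 2, "tz": 14, "wx": 0, "wy": 0, "wz": 0, "gripper": 0.55}, {"tx": 1, "ty": 2, "tz": 31, "wx": 0, "wy": 0, "wz": 0, "gripper": 0.55}, {"tx": 1, "ty": 2, "tz": 48, "wx": 0, "wy": 0, "wz": 0, "gripper": 0.55}, {"tx": 1, "ty": 2, "tz": 62, "wx": 0, "wy": 0, "wz": 0, "gripper": 0.55}]'

```text
time: 34.2
position: [0.46, -0.2473, 0.0169]
tool_rot: [-2.217, -2.225, -0.001]
ft_force: [-0.2, -0.4, 0.8]
grip_width: 0.548
grip_force: 0.0
```

Emit:
jog_arm --increments '[{"tx": 0, "ty": 0, "tz": 0, "wx": 0, "wy": 0, "wz": 0, "gripper": 0.55}, {"tx": 0, "ty": 0, "tz": 0, "wx": 0, "wy": 0, "wz": 0, "gripper": 0.05}, {"tx": 0, "ty": 0, "tz": 0, "wx": 0, "wy": 0, "wz": 0, "gripper": 0.05}, {"tx": 0, "ty": 0, "tz": 0, "wx": 0, "wy": 0, "wz": 0, "gripper": 0.05}, {"tx": 0, "ty": 0, "tz": 0, "wx": 0, "wy": 0, "wz": 0, "gripper": 0.05}]' --grip_force 12

```text
time: 34.62
position: [0.4605, -0.2503, 0.0187]
tool_rot: [2.22, 2.22, 0.0]
ft_force: [-0.0, 0.3, 0.6]
grip_width: 0.329
grip_force: 0.0
```

Emit:
jog_arm --increments '[{"tx": 0, "ty": 0, "tz": 0, "wx": 0, "wy": 0, "wz": 0, "gripper": 0.05}, {"tx": 0, "ty": 0, "tz": 0, "wx": 0, "wy": 0, "wz": 0, "gripper": 0.05}, {"tx": 0, "ty": 0, "tz": 0, "wx": 0, "wy": 0, "wz": 0, "gripper": 0.05}, {"tx": 0, "ty": 0, "tz": 0, "wx": 0, "wy": 0, "wz": 0, "gripper": 0.05}, {"tx": 0, "ty": 0, "tz": 0, "wx": 0, "wy": 0, "wz": 0, "gripper": 0.05}]'

```text
time: 35.03
position: [0.46, -0.2504, 0.018]
tool_rot: [2.221, 2.221, -0.0]
ft_force: [-0.9, 0.2, 3.5]
grip_width: 0.157
grip_force: 12.0
```

```bash
python3 plan.py 457,-250,90,90 450,-50,90,90 495,170,90,91.4 495,170,21,91.4
```

```text
t 35.03 p [ 460.  -250.4   18. ] psi 90.0 tilt 0.04 g 0.157 gf 12.0 F [-0.9  0.2  3.5] q [ 0.87  0.29 -0.47  1.96  0.17  0.92  0.31]
457,-250,90,90
   t [  0.4  -2.9 -72. ] w [ 0.     0.001 -0.   ]
450,-50,90,90
   t [100.   -3.5  -0. ] w [0. 0. 0.]
   t [100.   -3.5  -0. ] w [0. 0. 0.]
495,170,90,91.4
   t [110.   22.5   0. ] w [-0.    -0.    -0.012]
   t [109.7  23.8   0. ] w [-0.    -0.    -0.012]
495,170,21,91.4
   t [ 0. -0. 69.] w [0. 0. 0.]
```

Emit:
jog_arm --increments '[{"tx": 0, "ty": 0, "tz": -13, "wx": 0, "wy": 0, "wz": 0, "gripper": 0.05}, {"tx": 0, "ty": -1, "tz": -32, "wx": 0, "wy": 0, "wz": 0, "gripper": 0.05}, {"tx": 0, "ty": -2, "tz": -51, "wx": 0, "wy": 0, "wz": 0, "gripper": 0.05}, {"tx": 0, "ty": -3, "tz": -66, "wx": 0, "wy": 0, "wz": 0, "gripper": 0.05}, {"tx": 0, "ty": -3, "tz": -72, "wx": 0, "wy": 0, "wz": 0, "gripper": 0.05}]'

```text
time: 35.45
position: [0.4576, -0.2508, 0.0915]
tool_rot: [2.219, 2.219, 0.001]
ft_force: [0.7, -0.0, -0.1]
grip_width: 0.156
grip_force: 12.0
```

Emit:
jog_arm --increments '[{"tx": 20, "ty": -1, "tz": 0, "wx": 0, "wy": 0, "wz": 0, "gripper": 0.05}, {"tx": 40, "ty": -2, "tz": 0, "wx": 0, "wy": 0, "wz": 0, "gripper": 0.05}, {"tx": 60, "ty": -3, "tz": 0, "wx": 0, "wy": 0, "wz": 0, "gripper": 0.05}, {"tx": 80, "ty": -3, "tz": 0, "wx": 0, "wy": 0, "wz": 0, "gripper": 0.05}, {"tx": 100, "ty": -4, "tz": 0, "wx": 0, "wy": 0, "wz": 0, "gripper": 0.05}]'

```text
time: 35.87
position: [0.4522, -0.1492, 0.0888]
tool_rot: [-2.221, -2.221, 0.0]
ft_force: [0.3, 1.6, 0.3]
grip_width: 0.158
grip_force: 12.0
```

Emit:
jog_arm --increments '[{"tx": 20, "ty": -1, "tz": 0, "wx": 0, "wy": 0, "wz": 0, "gripper": 0.05}, {"tx": 40, "ty": -2, "tz": 0, "wx": 0, "wy": 0, "wz": 0, "gripper": 0.05}, {"tx": 60, "ty": -3, "tz": 0, "wx": 0, "wy": 0, "wz": 0, "gripper": 0.05}, {"tx": 80, "ty": -3, "tz": 0, "wx": 0, "wy": 0, "wz": 0, "gripper": 0.05}, {"tx": 100, "ty": -4, "tz": 0, "wx": 0, "wy": 0, "wz": 0, "gripper": 0.05}]'

```text
time: 36.28
position: [0.4482, -0.0492, 0.0889]
tool_rot: [-2.221, -2.221, 0.001]
ft_force: [0.3, -0.5, -0.5]
grip_width: 0.155
grip_force: 12.0
```

Emit:
jog_arm --increments '[{"tx": 22, "ty": 4, "tz": 0, "wx": 0, "wy": 0, "wz": 0, "gripper": 0.05}, {"tx": 44, "ty": 9, "tz": 0, "wx": 0, "wy": 0, "wz": 0, "gripper": 0.05}, {"tx": 66, "ty": 13, "tz": 0, "wx": 0, "wy": 0, "wz": 0, "gripper": 0.05}, {"tx": 88, "ty": 18, "tz": 0, "wx": 0, "wy": 0, "wz": -0.01, "gripper": 0.05}, {"tx": 110, "ty": 23, "tz": 0, "wx": 0, "wy": 0, "wz": -0.012, "gripper": 0.05}]'

```text
time: 36.7
position: [0.4713, 0.0607, 0.0889]
tool_rot: [-2.208, -2.235, 0.001]
ft_force: [0.8, 0.5, 0.3]
grip_width: 0.153
grip_force: 12.0
```

Emit:
jog_arm --increments '[{"tx": 25, "ty": 6, "tz": 0, "wx": 0, "wy": 0, "wz": 0, "gripper": 0.05}, {"tx": 53, "ty": 12, "tz": 0, "wx": 0, "wy": 0, "wz": 0, "gripper": 0.05}, {"tx": 80, "ty": 18, "tz": 0, "wx": 0, "wy": 0, "wz": 0, "gripper": 0.05}, {"tx": 102, "ty": 23, "tz": 0, "wx": 0, "wy": 0, "wz": -0.01, "gripper": 0.05}, {"tx": 110, "ty": 24, "tz": 0, "wx": 0, "wy": 0, "wz": -0.012, "gripper": 0.05}]'

```text
time: 37.12
position: [0.494, 0.1742, 0.0892]
tool_rot: [-2.188, -2.251, -0.003]
ft_force: [-0.5, 0.5, -1.2]
grip_width: 0.157
grip_force: 12.0
```

```bash
python3 plan.py 495,170,21,91.4
```

```text
t 37.12 p [494.  174.2  89.2] psi 91.6 tilt 0.17 g 0.157 gf 12.0 F [-0.5  0.5 -1.2] q [ 0.36  0.26 -0.83  1.9   0.21  1.08 -0.53]
495,170,21,91.4
   t [-4.4  0.9 68.2] w [-0.    -0.003  0.004]
```

Emit:
jog_arm --increments '[{"tx": -1, "ty": 0, "tz": 10, "wx": 0, "wy": 0, "wz": 0, "gripper": 0.05}, {"tx": -1, "ty": 0, "tz": 25, "wx": 0, "wy": 0, "wz": 0, "gripper": 0.05}, {"tx": -1, "ty": 0, "tz": 41, "wx": 0, "wy": 0, "wz": 0, "gripper": 0.05}, {"tx": -1, "ty": 0, "tz": 54, "wx": 0, "wy": 0, "wz": 0, "gripper": 0.05}, {"tx": -1, "ty": 0, "tz": 60, "wx": 0, "wy": 0, "wz": 0, "gripper": 0.05}]'

```text
time: 37.53
position: [0.4927, 0.1666, 0.0267]
tool_rot: [-2.196, -2.245, 0.007]
ft_force: [-0.5, 0.3, -1.3]
grip_width: 0.158
grip_force: 12.0
```

Emit:
jog_arm --increments '[{"tx": 0, "ty": 0, "tz": 2, "wx": 0, "wy": 0, "wz": 0, "gripper": 0.05}, {"tx": 0, "ty": 0, "tz": 4, "wx": 0, "wy": 0, "wz": 0, "gripper": 0.05}, {"tx": 0, "ty": 0, "tz": 5, "wx": 0, "wy": 0, "wz": 0, "gripper": 0.05}, {"tx": 0, "ty": 0, "tz": 5, "wx": 0, "wy": 0, "wz": 0, "gripper": 0.05}, {"tx": 0, "ty": 0, "tz": 5, "wx": 0, "wy": 0, "wz": 0, "gripper": 0.05}]'

```text
time: 37.95
position: [0.4949, 0.1691, 0.0251]
tool_rot: [2.194, 2.247, 0.001]
ft_force: [-0.1, 0.2, -0.6]
grip_width: 0.159
grip_force: 12.0
```

```bash
python3 plan.py 495,170,21,91.4
```

```text
t 37.95 p [494.9 169.1  25.1] psi 91.4 tilt 0.07 g 0.159 gf 12.0 F [-0.1  0.2 -0.6] q [ 0.32  0.35 -0.79  1.95  0.3   0.96 -0.59]
495,170,21,91.4
   t [0.8 0.1 4.1] w [ 0.001 -0.    -0.001]
```

Emit:
jog_arm --increments '[{"tx": 0, "ty": 0, "tz": 1, "wx": 0, "wy": 0, "wz": 0, "gripper": 0.05}, {"tx": 0, "ty": 0, "tz": 3, "wx": 0, "wy": 0, "wz": 0, "gripper": 0.05}, {"tx": 0, "ty": 0, "tz": 4, "wx": 0, "wy": 0, "wz": 0, "gripper": 0.05}, {"tx": 0, "ty": 0, "tz": 4, "wx": 0, "wy": 0, "wz": 0, "gripper": 0.05}, {"tx": 0, "ty": 0, "tz": 4, "wx": 0, "wy": 0, "wz": 0, "gripper": 0.05}]'

```text
time: 38.37
position: [0.4947, 0.1691, 0.021]
tool_rot: [2.194, 2.248, 0.0]
ft_force: [-1.4, -0.0, 4.9]
grip_width: 0.157
grip_force: 12.0
```

Emit:
jog_arm --increments '[{"tx": 0, "ty": 0, "tz": 0, "wx": 0, "wy": 0, "wz": 0, "gripper": 0.25}, {"tx": 0, "ty": 0, "tz": 0, "wx": 0, "wy": 0, "wz": 0, "gripper": 0.4}, {"tx": 0, "ty": 0, "tz": 0, "wx": 0, "wy": 0, "wz": 0, "gripper": 0.4}, {"tx": 0, "ty": 0, "tz": 0, "wx": 0, "wy": 0, "wz": 0, "gripper": 0.4}, {"tx": 0, "ty": 0, "tz": 0, "wx": 0, "wy": 0, "wz": 0, "gripper": 0.4}]'

```text
time: 38.78
position: [0.4942, 0.169, 0.0203]
tool_rot: [-2.194, -2.248, 0.0]
ft_force: [0.6, 0.2, 0.0]
grip_width: 0.382
grip_force: 0.0
```

Emit:
jog_arm --increments '[{"tx": 0, "ty": 0, "tz": -10, "wx": 0, "wy": 0, "wz": 0, "gripper": 0.4}, {"tx": 0, "ty": 0, "tz": -30, "wx": 0, "wy": 0, "wz": 0, "gripper": 0.4}, {"tx": 0, "ty": 0, "tz": -52, "wx": 0, "wy": 0, "wz": 0, "gripper": 0.4}, {"tx": 0, "ty": 0, "tz": -72, "wx": 0, "wy": 0, "wz": 0, "gripper": 0.4}, {"tx": 0, "ty": 0, "tz": -82, "wx": 0, "wy": 0, "wz": 0, "gripper": 0.4}]'

```text
time: 39.2
position: [0.4957, 0.1699, 0.1055]
tool_rot: [2.193, 2.247, 0.005]
ft_force: [0.0, 0.1, -0.0]
grip_width: 0.396
grip_force: 0.0
```

Emit:
jog_arm --increments '[{"tx": -25, "ty": -5, "tz": 0, "wx": 0, "wy": 0, "wz": 0, "gripper": 0.4}, {"tx": -60, "ty": -12, "tz": 0, "wx": 0, "wy": 0, "wz": 0, "gripper": 0.4}, {"tx": -95, "ty": -20, "tz": 0, "wx": 0, "wy": 0, "wz": 0, "gripper": 0.4}, {"tx": -130, "ty": -27, "tz": 0, "wx": 0, "wy": 0, "wz": 0, "gripper": 0.4}, {"tx": -160, "ty": -33, "tz": 0, "wx": 0, "wy": 0, "wz": 0, "gripper": 0.4}]'

```text
time: 39.62
position: [0.4644, 0.0059, 0.1027]
tool_rot: [2.195, 2.247, -0.001]
ft_force: [1.4, -0.3, -0.9]
grip_width: 0.401
grip_force: 0.0
```

Emit:
jog_arm --increments '[{"tx": -35, "ty": 0, "tz": 0, "wx": 0, "wy": 0, "wz": 0, "gripper": 0.4}, {"tx": -70, "ty": 0, "tz": 0, "wx": 0, "wy": 0, "wz": 0, "gripper": 0.4}, {"tx": -105, "ty": 0, "tz": 0, "wx": 0, "wy": 0, "wz": 0, "gripper": 0.4}, {"tx": -130, "ty": 0, "tz": 0, "wx": 0, "wy": 0, "wz": 0, "gripper": 0.4}, {"tx": -140, "ty": 0, "tz": 0, "wx": 0, "wy": 0, "wz": 0, "gripper": 0.4}]'

```text
time: 40.03
position: [0.468, -0.1363, 0.1026]
tool_rot: [2.2, 2.241, -0.002]
ft_force: [0.0, -0.3, 0.9]
grip_width: 0.399
grip_force: 0.0
```

```bash
python3 plan.py
cat > e.py <<'E'
from h import *
S=cam('scene'); T=cam('top')
I=cv2.resize(S['color'][140:220,110:240],None,fx=6,fy=6,interpolation=cv2.INTER_CUBIC)[:300]
J=cv2.resize(T['color'][120:245,95:225],None,fx=4,fy=4,interpolation=cv2.INTER_CUBIC)[80:380]
O=np.zeros((600,780,3),np.uint8);O[:300]=I;O[300:,:520]=J
cv2.imwrite('pics/end.png',O)
E
python3 e.py
```

```text
t 40.03 p [ 468.  -136.3  102.6] psi 91.0 tilt 0.09 g 0.399 gf 0.0 F [ 0.  -0.3  0.9] q [ 0.81  0.11 -0.61  1.97  0.07  1.08  0.19]
```

View pics/end.png

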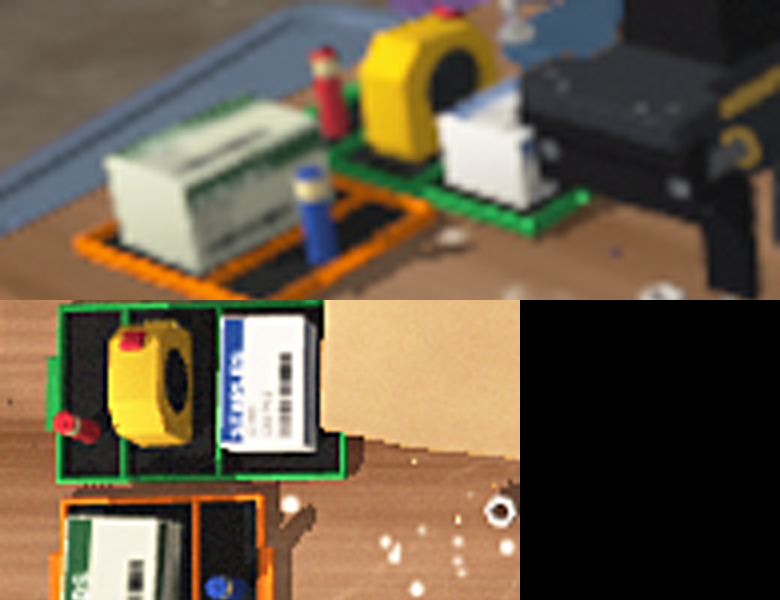

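Everything is in place. The blue cell stands upright in the narrow orange compartment (318,220), and the red cell, measure and both cartons are in theirs. The arm is clear, so I'm handing in.

```bash
python3 -c "
from bench import ctrl
print(ctrl.close_job())"
```

```text
the job is handed in; nothing more can be done
None
```

Both kits are packed as asked and the job is handed in at about 40 s of the 144 s allowed. The pictures show all five items in their compartments, the tan carton was left alone, and the judge's verdict was not reported back.

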